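Make up two run kits for the plate processor

ROBOT

A 6-joint arm with a two-finger parallel gripper is mounted at the origin on the work surface. World frame = base frame: x ahead of the robot, y to its left, z up, the work surface at z = 0. Lengths are in m, angles in rad, forces in N, time in s.
With the tool pointing down it reaches from about 0.375 to 0.75 m from the base axis. Payload 9 kg.
Tool frame: the origin (TCP) lies on the centre line of the jaws, within the pads' length; the fingertips stand 17 mm ahead of it and the grasp point (between the pads) lies 2 mm behind it; x points along the fingers, y is the direction in which the jaws open and shut, and the axes are right-handed (so a half turn about x gives the same grasp; the last joint's range is limited). The gripper opens to 85 mm and grips with 20 to 120 N. Pads are 22 mm wide; open, the fingers measure 114 mm over their backs; the gripper's body (76 mm by 85 mm) begins 54 mm behind the grasp point. The pads swing forward as they close: fully open they stand 13 mm farther back than shut.
Start: joints at [0.905, 0.104, 0.097, 1.564, 0, 1.353], TCP at [0.26, 0.541, 0.248] pointing down, gripper open.
Joint ranges: [-2.99, 2.99], [-0.84, 1.86], [-1.1, 1.16], [-1.84, 2.11], [-1.51, 1.56], [-3.14, 3.14]. Speed limits (rad/s): [2.22, 2.22, 2.57, 3.14, 3.14, 3.14].

INTERFACE

Orientations are given as a unit quaternion [x, y, z, w].
In Python, from bench import * gives the robot as it stands. The module is installed in compiled form; this text tells all that it offers.
- The arm moves only by the tool arm_command, never from a script. Its argument "deltas" is a list of rows, each a list of 3 entries, a list of its own where there are three numbers: the shift along the tool's x, y, z in units of 0.5 m (1.0 is 0.5 m), then the turn, a rotation vector about the tool's x, y, z in units of 360 degrees (1.0 is 360 degrees), then the closure, from 0 (fully open) to 1 (shut). A call has 1 to 5 rows; each row shifts and turns the commanded pose from where the row before left it, along the tool's axes as they then stand; what a row does not reach is not made up. A row lasts 1/10 s, in which the tool goes at most 50 mm and 8.59 degrees, less where a joint would pass 70% of its speed; a pose out of reach is approached as far as the arm can. A call with a number of a shift or a turn outside -1 to 1 is refused whole. A call with a gripper value outside its range is refused whole. The fingers move at their own pace and stop on an object; "newtons" is the grip in N (left out, the last holds). Time passes only in rows, so rows that do not move let the fingers close. It gives the time, the measured TCP pose, the force and the opening at its end, in the units of the state.
- get_obs(): the state, without advancing time (a new reading comes with each control period).
- get_image(name): name is "scene" or "top" or "wrist"; returns (picture, depth): 400x640x3 uint8, blue, green, red; 400x640 float32, m along the optical axis (not along the pixel's ray), 0 where there is no reading.
- camera_params(name): a dict with "camera_matrix" (3x3 intrinsics, pixels), "dist_coeffs" ([k1, k2, p1, p2, k3] as OpenCV has them; the pictures are not rectified), "position" and "attitude" of the camera in the world. Camera axes: x right, y down, z forward; pixel columns grow to the right and rows downward; lengths in m; the calibration is good to about 2 mm. A picture is of the moment at which its call begins: read the wrist's pose just before it. camera_params takes no time and is no camera call; for the wrist camera it gives the pose at the moment of the call.
- finish_job(): hands the job in, once; it reports no verdict.
The state is a dict: "time": time; "joint_positions": joint angles; "qvel": joint speeds; "effort": joint torques, N m; "position": TCP position; "ee_rot": TCP orientation; "wrist_force": force on the tool from outside, world axes, zero at the start; "wrist_torque": the same for the moment, N m; "gripper_width": opening from 0.0 (shut) to 1.0 (fully open).
Only numpy, scipy, OpenCV 4.12 (cv2) and the standard library are available. Lean on these libraries where they do the work, as an engineer would, in place of code of your own. Each camera call takes 0.05 s, during which the arm holds its last target.

TASK

Make up the two run kits from the row of stock behind the trays. Long tray: the dark reagent trough lying along the long bay with the white liner nested in it, pushed home only lightly so that it sits level and does not jam, and the tall round bottle standing in the short bay; short tray: the square bottle and the low jar, one to a bay, either way round. Set everything down gently, upright on the tray floors; no container may be tipped over on the way, and the timer, the microplate and the marker pen stay where they are.

Things in the scene. Friction and masses are not known exactly. Their poses are not given: they have to be found in the camera images.
- trough: Dark grey open trough (holder), 126 mm long (own x), 60 wide (own y), 40 high, upright outside walls, 0.18 kg. Tapered well: 115 x 49 mm at the rim, about 99 x 33 at its floor, 5 mm above the underside. Origin: centre of its underside, z up. Starts lying roughly along world x.
- liner: White tapered open tub, 56 high, 0.06 kg. Upright collar 124 (own x) x 58 mm, 34 to 56 above the underside: grip there. Below it a step, then a taper from 116 x 50 to 100 x 34 at the flat underside. Starts along world x. Origin: centre of underside. Home in the trough (either way round): origin 8 mm above the trough's, collar's lower edge 2 mm above its rim. Goes home with a very light push.
- round_bottle: Tall round white bottle, body 50 mm diameter and straight up to 68 mm, narrow shoulder and cap (31 mm diameter), 100 mm high in all, about 0.14 kg, pale label. Origin: centre of its underside, z up.
- square_bottle: Square white bottle, squat body 50 x 50 mm (sides along own x and y) and straight up to 56 mm, neck and cap (29 mm diameter), 82 mm high in all, about 0.13 kg. Origin: centre of its underside, z up.
- jar: Low round white jar with a lid as wide as its body, 48 mm diameter, 55 mm high, about 0.09 kg. Origin: centre of its underside, z up.
- long_tray: The longer of two grey kit trays, fixed on the bench; 90 mm wide (own x), 233 long (own y), walls 3 thick, 14 high, floor 4 mm above the bench. A cross wall makes two bays, 84 mm wide: the long bay (150 mm) centred at own y = +38.5 mm, the short bay (74 mm) centred at own y = -76.5 mm. Origin: centre of its underside.
- short_tray: The shorter grey kit tray, fixed; 90 mm wide (own x), 157 long (own y), walls 3 thick, 14 high, floor 4 mm above the bench. A cross wall makes two equal bays, 84 mm wide and 74 long (along y), centred at own y = +38.5 and -38.5 mm. Origin: centre of its underside.
- timer: Small cream bench timer lying between the trays, 60 x 38 x 16 mm; bystander, leave it. Origin: centre of its underside.
- microplate: White 96-well plate lying at the left (+y) end of the stock row, 128 x 86 x 14 mm; bystander, leave it. Origin: centre of its underside.
- marker: Grey marker pen with black cap lying at the right (-y) end of the stock row, 118 mm long (own x), 11 mm thick; bystander, leave it. Origin: its middle, on the bench.

How it is judged:
At the end, for the whole second after the job is handed in: Trough on the floor of the long tray's long bay, along it (17 mm, 0.2 rad); liner nested level in it, within 4 mm of fully home; round bottle upright on the floor of its short bay; square bottle and jar upright on the floors of the short tray's bays, one in each; all at rest (x of trough in the frame of long_tray between -0.017 and 0.017 m and y of trough in the frame of long_tray between 0.0215 and 0.0555 m and z of trough in the frame of long_tray between 0.001 and 0.008 m and angle between each of trough, round_bottle's own z axis and vertical below 0.08 rad and angle between the x axis of trough and the y axis of long_tray, either way round below 0.2 rad and horizontal distance between liner and trough below 0.005 m and z of liner in the frame of trough between 0.004 and 0.012 m and angle between the z axis of liner and the z axis of trough, either way round below 0.06 rad and angle between the x axis of liner and the x axis of trough, either way round below 0.06 rad and angle between liner's own z axis and vertical below 0.1 rad and x of round_bottle in the frame of long_tray between -0.02 and 0.02 m and y of round_bottle in the frame of long_tray between -0.0915 and -0.0615 m and z of round_bottle in the frame of long_tray between 0.001 and 0.008 m and ((x of square_bottle in the frame of short_tray between -0.022 and 0.022 m and y of square_bottle in the frame of short_tray between 0.0205 and 0.0565 m and z of square_bottle in the frame of short_tray between 0.001 and 0.008 m and angle between each of square_bottle, jar's own z axis and vertical below 0.08 rad and x of jar in the frame of short_tray between -0.021 and 0.021 m and y of jar in the frame of short_tray between -0.0545 and -0.0225 m and z of jar in the frame of short_tray between 0.001 and 0.008 m) or (x of square_bottle in the frame of short_tray between -0.022 and 0.022 m and y of square_bottle in the frame of short_tray between -0.0565 and -0.0205 m and z of square_bottle in the frame of short_tray between 0.001 and 0.008 m and angle between each of square_bottle, jar's own z axis and vertical below 0.08 rad and x of jar in the frame of short_tray between -0.021 and 0.021 m and y of jar in the frame of short_tray between 0.0225 and 0.0545 m and z of jar in the frame of short_tray between 0.001 and 0.008 m)) and linear speed of each of trough, liner, round_bottle, square_bottle, jar below 0.02 m/s and angular speed of each of trough, liner, round_bottle, square_bottle, jar below 0.2 rad/s); the robot touches nothing.
It fails at once if the liner is rammed into the trough (over 150 N in all between their walls, or over 70 N of trough on tray under it) (contact force between liner and trough above 150 N or (contact force between liner and trough above 1 N and contact force between trough and long_tray above 70 N)).
It fails at once if a part of the kits is dropped (moves at over 0.7 m/s clear of the fingers, a fall of some 25 mm) ((linear speed of trough above 0.7 m/s and contact force between the fingers and trough below 0.05 N) or (linear speed of liner above 0.7 m/s and contact force between the fingers and liner below 0.05 N) or (linear speed of round_bottle above 0.7 m/s and contact force between the fingers and round_bottle below 0.05 N) or (linear speed of square_bottle above 0.7 m/s and contact force between the fingers and square_bottle below 0.05 N) or (linear speed of jar above 0.7 m/s and contact force between the fingers and jar below 0.05 N)).
It fails at once if a bottle or the jar is tipped over (angle between any of round_bottle, square_bottle, jar's own z axis and vertical above 0.9 rad).
It fails at once if the timer, the microplate or the marker is moved more than 20 mm (distance of any of timer, microplate, marker from where it was at the start of the episode above 0.02 m).
It also fails if it takes over 131 s, if anything falls off the work surface, if the arm or the gripper's body presses on something with over 40 N, if the wrist force passes 120 N, or if a joint passes its speed limit or range.

## Working session

There is one attempt and no reset: what is moved stays moved. The work goes in short steps, Python scripts to look and compute and a tool call to move; the robot and the scene stay as the last step left them, time stands still between calls to the robot, and variables do not carry over. Pictures are saved under pics/ and viewed, and the job is handed in when it is done.

Besides the shell and the picture viewer there is one more tool, called as name(argument=value, ...), one argument or row to a line, values as JSON. arm_command: Moves the arm, as the interface text tells. Shifts and turns lie within -1 to 1; 1 stands for 0.5 m of shift or 360 degrees of turn. Its arguments: {"type":"object","properties":{"deltas":{"type":"array"},"newtons":{"type":"number"}},"required":["deltas"]}

```bash
mkdir -p pics; ls
python3 - <<'E'
from bench import *
import cv2,numpy as np
o=get_obs();print(o)
for n in ["scene","top"]:
    im,d=get_image(n);cv2.imwrite(f"pics/{n}0.png",im);np.save(f"pics/{n}0_d.npy",d)
    print(n,camera_params(n))
print(camera_params("wrist"))
E
```

```text
pics
{'time': 0.0, 'joint_positions': array([ 9.05316430e-01,  1.04657285e-01,  9.64606039e-02,  1.56392522e+00,
       -1.22019347e-05,  1.35310852e+00]), 'qvel': array([ 2.04389719e-03,  5.85537583e-05, -5.36563260e-04, -2.12410125e-03,
        1.48216315e-05,  2.37033898e-04]), 'effort': array([ 5.88682778e-04, -5.56928694e+01,  5.03649974e+01,  1.68370327e-02,
       -4.71942949e-04, -2.55913750e-05]), 'position': array([0.25956961, 0.5405887 , 0.24754216]), 'ee_rot': array([ 0.1565734 ,  0.6896535 , -0.1574245 ,  0.68926072]), 'wrist_force': array([-0.05838581,  0.21374005,  0.37577216]), 'wrist_torque': array([ 0.01226058, -0.04290216, -0.01414405]), 'gripper_width': 1.0020814847762227}
scene {'camera_matrix': array([[475.67976766,   0.        , 313.86614015],
       [  0.        , 475.67976766, 207.82532269],
       [  0.        ,   0.        ,   1.        ]]), 'dist_coeffs': array([-0.1003901,  0.       ,  0.       ,  0.       ,  0.       ]), 'position': array([ 1.34209042, -0.13229844,  1.35759847]), 'attitude': array([ 0.73527459,  0.61784984, -0.18448527, -0.20880143])}
top {'camera_matrix': array([[380.53119674,   0.        , 319.1611954 ],
       [  0.        , 380.53119674, 202.09858965],
       [  0.        ,   0.        ,   1.        ]]), 'dist_coeffs': array([-0.07541236,  0.        ,  0.        ,  0.        ,  0.        ]), 'position': array([ 0.46788695, -0.0198214 ,  0.98528553]), 'attitude': array([-0.70003974,  0.71218743, -0.02347522,  0.04671554])}
{'camera_matrix': array([[300.24468944,   0.        , 313.61691489],
       [  0.        , 300.24468944, 200.69721169],
       [  0.        ,   0.        ,   1.        ]]), 'dist_coeffs': array([-0.03353493,  0.        ,  0.        ,  0.        ,  0.        ]), 'position': array([0.18865684, 0.5747973 , 0.37268543]), 'attitude': array([0.8358874 , 0.52610451, 0.08268945, 0.13292387])}
```

View pics/scene0.png

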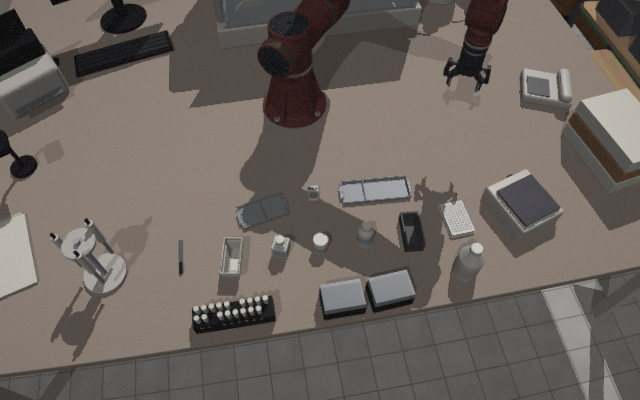

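View pics/top0.png

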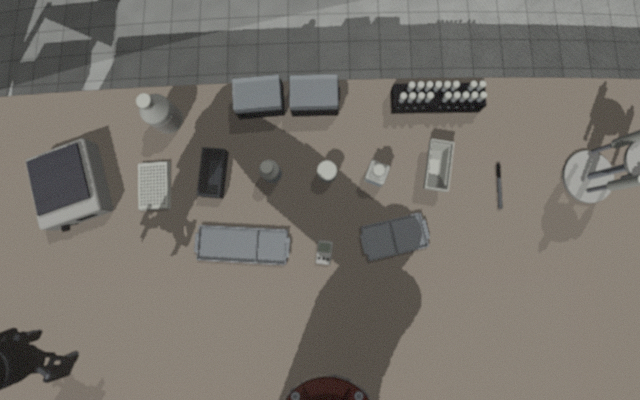

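The scene picture shows both trays in front of the stock row. In the top picture, from left to right: microplate (153,185), trough (213,173), round bottle (269,170), jar (327,171), square bottle (377,173), liner (440,165) and marker (500,185). The long tray is at (243,245), the timer at (324,252) and the short tray at (394,237).

```bash
cat > h.py <<'E'
from bench import *
import cv2,numpy as np
from scipy.spatial.transform import Rotation as R
def cloud(d,P):
    K=P["camera_matrix"];D=P["dist_coeffs"]
    v,u=np.mgrid[0:400,0:640]
    n=cv2.undistortPoints(np.stack([u,v],-1).reshape(-1,1,2).astype(np.float64),K,D).reshape(400,640,2)
    c=np.dstack([n[...,0]*d,n[...,1]*d,d])
    W=c@R.from_quat(P["attitude"]).as_matrix().T+P["position"]
    W[d<=0]=np.nan
    return W
def rect(pts):
    (c,s,a)=cv2.minAreaRect((pts[:,:2]*1000).astype(np.float32)); return np.round(c,1),np.round(s,1),round(a,1)
E
python3 - <<'E'
from h import *
d=np.load("pics/top0_d.npy");W=cloud(d,camera_params("top"))
Ws=cloud(np.load("pics/scene0_d.npy"),camera_params("scene"))
# table
for u,v in [(450,300),(200,300),(300,210),(470,220)]: print(W[v,u])
z0=np.nanmedian(W[205:220,290:310,2]);print("z0",z0)
boxes=dict(trough=(192,140,234,205),round=(250,150,290,190),jar=(310,150,345,190),square=(358,152,395,195),liner=(418,130,462,198),marker=(488,155,510,215),plate=(130,155,175,215),long=(190,218,297,270),timer=(312,236,338,270),short=(354,208,436,265))
for k,(a,b,c,e) in boxes.items():
    p=W[b:e,a:c].reshape(-1,3);p=p[~np.isnan(p[:,0])]
    z=p[:,2]-z0
    print(k,"zmax",np.percentile(z,[90,98,100]).round(4))
    for lo in (0.006,0.010,0.03,0.05):
        q=p[z>lo]
        if len(q)>15: print("  ",lo,len(q),rect(q),"mean",q[:,:2].mean(0).round(4))
E
```

```text
[ 3.09732775e-01 -3.17349218e-01  1.76157985e-04]
[ 3.16682180e-01  3.25483996e-01 -2.79139542e-05]
[0.54635145 0.06176341 0.0036758 ]
[ 0.51237207 -0.37753103  0.0013709 ]
z0 0.0005952721812862993
trough zmax [0.0383 0.0415 0.0445]
   0.006 988 (array([646.1, 287.8]), array([ 61. , 127.8]), 84.3) mean [0.6477 0.2883]
   0.01 829 (array([646.1, 287.8]), array([ 60.9, 127.8]), 84.4) mean [0.6477 0.2883]
   0.03 487 (array([646.1, 287.8]), array([ 60.9, 127.8]), 84.4) mean [0.6475 0.289 ]
round zmax [0.0776 0.1008 0.105 ]
   0.006 410 (array([631.6, 141.1]), array([48.1, 75.8]), 48.3) mean [0.6365 0.1279]
   0.01 401 (array([641.4, 132.3]), array([47.8, 49.3]), 46.0) mean [0.6367 0.1279]
   0.03 374 (array([641.5, 132.4]), array([47.8, 49.1]), 45.2) mean [0.6374 0.1284]
   0.05 343 (array([641.7, 132.2]), array([47.8, 48.7]), 44.9) mean [0.6384 0.129 ]
jar zmax [0.0548 0.0569 0.0604]
   0.006 338 (array([639.8, -10.7]), array([45.2, 46.7]), 88.1) mean [ 0.6373 -0.0106]
   0.01 333 (array([639.8, -10.7]), array([45.2, 46.7]), 88.1) mean [ 0.6376 -0.0106]
   0.03 307 (array([640.1, -10.6
[... 1268 characters left out ...]
378 (array([619.1, 454. ]), array([125.1,  85.1]), 1.8) mean [0.6184 0.4533]
long zmax [0.0073 0.0148 0.0182]
   0.006 827 (array([459.7, 203.9]), array([266.1,  90.5]), 86.4) mean [0.4575 0.2109]
   0.01 444 (array([460.3, 213.2]), array([247.4,  90.5]), 86.4) mean [0.4584 0.2109]
timer zmax [0.0172 0.0188 0.0207]
   0.006 335 (array([438. ,   0.5]), array([37.8, 57.3]), 82.0) mean [0.4381 0.0006]
   0.01 335 (array([438. ,   0.5]), array([37.8, 57.3]), 82.0) mean [0.4381 0.0006]
short zmax [0.0074 0.0152 0.0188]
   0.006 665 (array([ 474.9, -179.4]), array([ 88.3, 171. ]), 11.7) mean [ 0.4744 -0.1843]
   0.01 387 (array([ 474.4, -179.5]), array([ 88.3, 170.8]), 12.2) mean [ 0.4747 -0.182 ]
```

Run:
```python
from h import *
from scipy.optimize import minimize
T=cloud(np.load("pics/top0_d.npy"),camera_params("top"));S=cloud(np.load("pics/scene0_d.npy"),camera_params("scene"))
def seg(p,a,b):
    a=np.array(a);b=np.array(b);t=np.clip(((p-a)@(b-a))/((b-a)@(b-a)),0,1)
    return np.linalg.norm(p-(a+t[:,None]*(b-a)),axis=1)
def fit(cl,c0,w,l,crosses,lo,hi,th0):
    p=cl.reshape(-1,3);p=p[~np.isnan(p[:,0])]
    m=(np.hypot(p[:,0]-c0[0],p[:,1]-c0[1])<0.15)&(p[:,2]>lo)&(p[:,2]<hi);p=p[m,:2]
    X=w/2;Y=l/2
    segs=[((-X,-Y),(X,-Y)),((-X,Y),(X,Y)),((-X,-Y),(-X,Y)),((X,-Y),(X,Y))]+[((-X,c),(X,c)) for c in crosses]
    def f(v):
        c,s=np.cos(v[2]),np.sin(v[2]);q=(p-v[:2])@np.array([[c,-s],[s,c]])
        d=np.min([seg(q,*g) for g in segs],0)
        return np.mean(np.minimum(d,0.008)**2)*1e6
    best=min((minimize(f,[c0[0]+dx,c0[1]+dy,th0+dt],method="Nelder-Mead",options=dict(xatol=1e-5,fatol=1e-4,initial_simplex=None)) for dx in(-.008,0.0,.008) for dy in(-.012,0,.012) for dt in(-.1,0,.1)),key=lambda r:r.fun)
    return np.r_[best.x[:2].round(4),np.degrees(best.x[2]).round(2),round(best.fun,2),len(p)]
def d(a):return np.radians(a)
for n,cl in (("top",T),("scene",S)):
    print(n,"long",fit(cl,(.460,.212),.087,.230,[-.038],.0115,.022,d(-3.6)))
    print(n,"short",fit(cl,(.474,-.180),.087,.154,[0],.0115,.022,d(12)))
    print(n,"trough",fit(cl,(.646,.288),.055,.121,[],.035,.05,d(-5.6)+np.pi/2))
    print(n,"liner",fit(cl,(.648,-.289),.056,.122,[],.048,.07,d(-9.7)+np.pi/2))
    for k,c0,lo,hi in (("round",(.641,.132),.06,.12),("roundcap",(.641,.132),.092,.12),("jar",(.64,-.011),.048,.07),("square",(.633,-.135),.045,.065),("sqcap",(.633,-.135),.076,.095)):
        p=cl.reshape(-1,3);p=p[~np.isnan(p[:,0])]
        p=p[(np.hypot(p[:,0]-c0[0],p[:,1]-c0[1])<.05)&(p[:,2]>lo)&(p[:,2]<hi)]
        c,r=cv2.minEnclosingCircle((p[:,:2]*1000).astype(np.float32))
        print(n,k,np.round(c,1),round(r,1),rect(p),len(p))
o=get_obs();print(R.from_quat(o["ee_rot"]).as_matrix().round(3))
```

```text
top long [ 4.597e-01  2.128e-01 -4.060e+00  9.260e+00  4.310e+02]
top short [ 4.745e-01 -1.786e-01  1.233e+01  9.760e+00  3.700e+02]
top trough [6.455e-01 2.874e-01 8.433e+01 5.870e+00 3.940e+02]
top liner [ 6.483e-01 -2.882e-01  8.017e+01  1.728e+01  3.440e+02]
top round [642. 133.] 25.2 (array([641.9, 132.4]), array([46.9, 48.7]), 46.0) 323
top roundcap [642.  132.9] 15.7 (array([642.7, 132.6]), array([30. , 28.6]), 44.2) 135
top jar [640.2 -10.4] 23.7 (array([640.5, -10.5]), array([44.7, 45.3]), 88.7) 288
top square [ 632.8 -134.5] 32.9 (array([ 633.3, -135.4]), array([48.9, 51. ]), 67.6) 278
top sqcap [ 632.6 -135.3] 14.1 (array([ 632.4, -134.7]), array([27.5, 25. ]), 19.6) 103
scene long [ 4.595e-01  2.117e-01 -3.880e+00  1.436e+01  2.750e+02]
scene short [ 4.752e-01 -1.792e-01  1.226e+01  1.055e+01  2.130e+02]
scene trough [  0.6471   0.2871  84.37     7.67   231.    ]
scene liner [  0.6499  -0.2886  80.07    21.14   240.    ]
scene round [646.3 130.5] 25.3 (array([648.8, 129.9]), array([49.3, 41.2]), 71.9) 215
scene roundcap [643.5 132.6] 16.4 (array([643.9, 130.3]), array([27.9, 30.8]), 76.8) 81
scene jar [640.9 -12.2] 25.4 (array([641.4, -10.8]), array([43.8, 48.6]), 79.6) 174
scene square [ 635.8 -136.2] 32.5 (array([ 634.8, -137.1]), array([51.6, 52. ]), 69.7) 169
scene sqcap [ 633.2 -135.9] 15.5 (array([ 633.4, -136.6]), array([25. , 29.9]), 81.9) 67
[[-0.001  0.433  0.901]
 [-0.001  0.901 -0.433]
 [-1.    -0.001 -0.   ]]
```

```bash
cat > plan.py <<'E'
import sys
from h import *
# usage: plan.py x y z psi step_m
def main():
    x,y,z,psi,step=map(float,sys.argv[1:6])
    o=get_obs();M=R.from_quat(o["ee_rot"]).as_matrix();p=o["position"]
    cur=np.degrees(np.arctan2(M[1,1],M[0,1]))
    phi=(cur-psi+180)%360-180
    nt=max(1,int(np.ceil(abs(phi)/8.0)))
    print("t %.2f pos %s psi %.2f tilt %.2f q %s w %.3f F %s"%(o["time"],p.round(4),cur,np.degrees(np.arccos(-M[2,0])),np.degrees(o["joint_positions"]).round(0),o["gripper_width"],o["wrist_force"].round(1)))
    print("turn total %.4f: %d rows of %.4f"%(phi/360,nt,phi/360/nt))
    a=np.radians(psi);d=np.array([x,y,z])-p
    v=np.array([-d[2],d[0]*np.cos(a)+d[1]*np.sin(a),d[0]*np.sin(a)-d[1]*np.cos(a)])/.5
    n=max(1,int(np.ceil(np.linalg.norm(d)/step)))
    print("shift total",v.round(4),"  %d rows of"%n,(v/n).round(4))
main()
E
python3 plan.py .646 .2873 .12 84.35 .04
```

```text
t 0.10 pos [0.2596 0.5406 0.2476] psi 64.34 tilt 0.07 q [52.  6.  6. 90.  0. 78.] w 0.999 F [ 1.2 -1.  -0.1]
turn total -0.0556: 3 rows of -0.0185
shift total [ 0.2552 -0.4281  0.8189]   12 rows of [ 0.0213 -0.0357  0.0682]
```

arm_command(
  deltas=[
    [[0, 0, 0], [-0.0185, 0, 0], 0],
    [[0, 0, 0], [-0.0185, 0, 0], 0],
    [[0, 0, 0], [-0.0185, 0, 0], 0],
    [[0.02, -0.036, 0.068], [0, 0, 0], 0],
    [[0.02, -0.036, 0.068], [0, 0, 0], 0],
  ],
  newtons=40,
)

```text
time: 0.6
position: [0.324, 0.4982, 0.228]
ee_rot: [0.034, 0.706, -0.034, 0.706]
wrist_force: [1.3, 0.4, -0.1]
gripper_width: 1.0
```

arm_command(
  deltas=[
    [[0.02, -0.036, 0.068], [0, 0, 0], 0],
    [[0.02, -0.036, 0.068], [0, 0, 0], 0],
    [[0.02, -0.036, 0.068], [0, 0, 0], 0],
    [[0.02, -0.036, 0.068], [0, 0, 0], 0],
    [[0.02, -0.036, 0.068], [0, 0, 0], 0],
  ],
)

```text
time: 1.1
position: [0.4851, 0.3908, 0.1775]
ee_rot: [0.035, 0.706, -0.035, 0.706]
wrist_force: [1.1, 0.5, 0.1]
gripper_width: 1.0
```

arm_command(
  deltas=[
    [[0.02, -0.036, 0.068], [0, 0, 0], 0],
    [[0.02, -0.036, 0.068], [0, 0, 0], 0],
    [[0.02, -0.036, 0.068], [0, 0, 0], 0],
    [[0.02, -0.036, 0.068], [0, 0, 0], 0],
    [[0.02, -0.036, 0.068], [0, 0, 0], 0],
  ],
)

```text
time: 1.6
position: [0.6454, 0.2844, 0.1273]
ee_rot: [0.035, 0.706, -0.035, 0.706]
wrist_force: [0.0, 0.5, 0.7]
gripper_width: 1.0
```

```bash
cat > wr.py <<'E'
import sys
from h import *
P=camera_params("wrist");im,d=get_image("wrist");cv2.imwrite(f"pics/{sys.argv[1]}.png",im)
W=cloud(d,P);np.save("pics/last_w.npy",W)
E
python3 wr.py w1
python3 - <<'E'
from h import *
W=np.load("pics/last_w.npy").reshape(-1,3);W=W[~np.isnan(W[:,0])]
p=W[(np.hypot(W[:,0]-.646,W[:,1]-.287)<.085)&(W[:,2]>.034)&(W[:,2]<.05)];print(rect(p),len(p))
E
python3 plan.py .646 .2873 .024 84.35 .025
```

```text
(array([645.6, 288. ]), array([ 60.4, 126.5]), 84.4) 4280
t 1.65 pos [0.6489 0.2801 0.1245] psi 84.09 tilt 0.12 q [13. 26. 16. 80. -0. 19.] w 1.004 F [ 0.4 -4.6 -1.8]
turn total -0.0007: 1 rows of -0.0007
shift total [ 0.201   0.0138 -0.0072]   5 rows of [ 0.0402  0.0028 -0.0014]
```

View pics/w1.png

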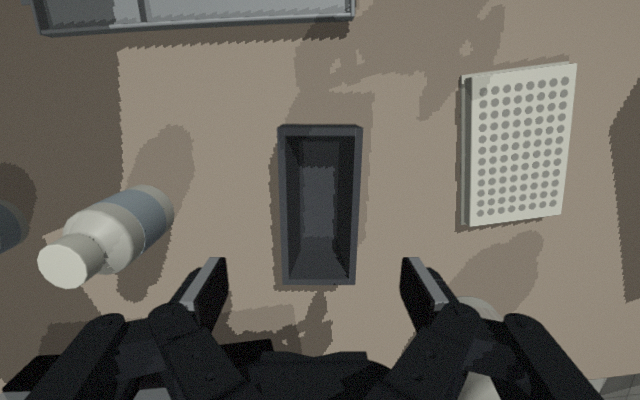

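The wrist view shows the trough at (320,205), centred between the jaws. It agrees with the top camera to within 1 mm, so I'm descending.

arm_command(
  deltas=[
    [[0.02, 0.014, -0.007], [0, 0, 0], 0],
    [[0.04, 0, 0], [0, 0, 0], 0],
    [[0.04, 0, 0], [0, 0, 0], 0],
    [[0.04, 0, 0], [0, 0, 0], 0],
    [[0.03, 0, 0], [0, 0, 0], 0],
  ],
)

```text
time: 2.15
position: [0.6401, 0.2937, 0.0413]
ee_rot: [0.035, 0.707, -0.035, 0.706]
wrist_force: [-1.2, -0.6, -1.0]
gripper_width: 0.999
```

```bash
python3 plan.py .646 .2875 .030 84.4 .025
```

```text
t 2.15 pos [0.6401 0.2937 0.0413] psi 84.38 tilt 0.11 q [14. 28.  9. 72.  0. 20.] w 0.999 F [-1.2 -0.6 -1. ]
turn total -0.0000: 1 rows of -0.0000
shift total [ 0.0227 -0.0111  0.013 ]   1 rows of [ 0.0227 -0.0111  0.013 ]
```

arm_command(
  deltas=[
    [[0.02, -0.011, 0.013], [0, 0, 0], 0],
    [[0, 0, 0], [0, 0, 0], 0],
    [[0, 0, 0], [0, 0, 0], 0],
  ],
)

```text
time: 2.45
position: [0.648, 0.2867, 0.0339]
ee_rot: [0.035, 0.706, -0.035, 0.706]
wrist_force: [0.1, -0.3, 0.2]
gripper_width: 1.001
```

```bash
python3 plan.py .646 .2875 .030 84.4 .025
```

```text
t 2.45 pos [0.648  0.2867 0.0339] psi 84.30 tilt 0.04 q [13. 28. 10. 71.  0. 19.] w 1.001 F [ 0.1 -0.3  0.2]
turn total -0.0003: 1 rows of -0.0003
shift total [ 0.0078  0.0012 -0.0042]   1 rows of [ 0.0078  0.0012 -0.0042]
```

Correct the offset and close.

arm_command(
  deltas=[
    [[0.007, 0.001, -0.004], [0, 0, 0], 0],
    [[0, 0, 0], [0, 0, 0], 0.5],
    [[0, 0, 0], [0, 0, 0], 1],
    [[0, 0, 0], [0, 0, 0], 1],
    [[0, 0, 0], [0, 0, 0], 1],
  ],
  newtons=45,
)

```text
time: 2.95
position: [0.646, 0.2876, 0.0306]
ee_rot: [0.035, 0.706, -0.035, 0.707]
wrist_force: [-1.0, 0.2, 4.0]
gripper_width: 0.691
```

arm_command(
  deltas=[
    [[0, 0, 0], [0, 0, 0], 1],
    [[0, 0, 0], [0, 0, 0], 1],
    [[0, 0, 0], [0, 0, 0], 1],
  ],
)

```text
time: 3.25
position: [0.646, 0.2876, 0.0305]
ee_rot: [0.035, 0.706, -0.035, 0.707]
wrist_force: [-1.1, 1.0, 5.2]
gripper_width: 0.692
```

arm_command(
  deltas=[
    [[-0.02, 0, 0], [0, 0, 0], 1],
    [[-0.04, 0, 0], [0, 0, 0], 1],
    [[-0.05, 0, 0], [0.011, 0, 0], 1],
    [[-0.05, 0, 0], [0.022, 0, 0], 1],
    [[-0.03, 0, 0], [0.022, 0, 0], 1],
  ],
)

```text
time: 3.75
position: [0.6461, 0.2875, 0.1273]
ee_rot: [0.158, 0.689, -0.158, 0.69]
wrist_force: [0.1, -0.3, -1.2]
gripper_width: 0.688
```

arm_command(
  deltas=[
    [[0, 0, 0], [0.022, 0, 0], 1],
    [[0, 0, 0], [0.022, 0, 0], 1],
    [[0, 0, 0], [0.022, 0, 0], 1],
    [[0, 0, 0], [0.022, 0, 0], 1],
    [[0, 0, 0], [0.022, 0, 0], 1],
  ],
)

```text
time: 4.25
position: [0.6453, 0.2873, 0.1247]
ee_rot: [0.382, 0.595, -0.382, 0.595]
wrist_force: [0.1, 0.1, -1.4]
gripper_width: 0.696
```

arm_command(
  deltas=[
    [[0, 0, 0], [0.022, 0, 0], 1],
    [[0, 0, 0], [0.022, 0, 0], 1],
    [[0, 0, 0], [0.022, 0, 0], 1],
    [[0, 0, 0], [0.0135, 0, 0], 1],
    [[0, 0, 0], [0, 0, 0], 1],
  ],
)

```text
time: 4.75
position: [0.6454, 0.2873, 0.1247]
ee_rot: [-0.516, -0.483, 0.516, -0.483]
wrist_force: [0.1, -0.4, -1.7]
gripper_width: 0.695
```

```bash
python3 plan.py .4624 .2507 .08 -4 .03
```

```text
t 4.75 pos [0.6454 0.2873 0.1247] psi -3.77 tilt 0.04 q [ 13.  25.  15.  80.   0. 107.] w 0.695 F [ 0.1 -0.4 -1.7]
turn total 0.0006: 1 rows of 0.0006
shift total [ 0.0894 -0.36    0.0986]   7 rows of [ 0.0128 -0.0514  0.0141]
```

arm_command(
  deltas=[
    [[0, -0.03, 0.008], [0, 0, 0], 1],
    [[0, -0.05, 0.014], [0, 0, 0], 1],
    [[0, -0.06, 0.016], [0, 0, 0], 1],
    [[0, -0.06, 0.016], [0, 0, 0], 1],
    [[0, -0.06, 0.016], [0, 0, 0], 1],
  ],
)

```text
time: 5.25
position: [0.5123, 0.2606, 0.1247]
ee_rot: [-0.515, -0.484, 0.515, -0.484]
wrist_force: [-0.3, 0.9, -0.9]
gripper_width: 0.697
```

arm_command(
  deltas=[
    [[0.02, -0.05, 0.014], [0, 0, 0], 1],
    [[0.03, -0.03, 0.009], [0, 0, 0], 1],
    [[0.03, -0.02, 0.006], [0, 0, 0], 1],
    [[0, 0, 0], [0, 0, 0], 1],
    [[0, 0, 0], [0, 0, 0], 1],
  ],
)

```text
time: 5.75
position: [0.4631, 0.2497, 0.0853]
ee_rot: [0.516, 0.484, -0.515, 0.484]
wrist_force: [0.5, -0.1, -1.4]
gripper_width: 0.695
```

```bash
python3 plan.py .4624 .2507 .036 -4 .025
```

```text
t 5.75 pos [0.4631 0.2497 0.0853] psi -3.61 tilt 0.02 q [ 14.  -5. -22.  73.   0. 108.] w 0.695 F [ 0.5 -0.1 -1.4]
turn total 0.0011: 1 rows of 0.0011
shift total [ 0.0986 -0.0015 -0.0019]   2 rows of [ 0.0493 -0.0008 -0.0009]
```

arm_command(
  deltas=[
    [[0.03, -0.001, -0.002], [0.001, 0, 0], 1],
    [[0.03, 0, 0], [0, 0, 0], 1],
    [[0.025, 0, 0], [0, 0, 0], 1],
    [[0.008, 0, 0], [0, 0, 0], 1],
    [[0.004, 0, 0], [0, 0, 0], 1],
  ],
)

```text
time: 6.25
position: [0.4618, 0.2505, 0.0352]
ee_rot: [-0.517, -0.482, 0.518, -0.482]
wrist_force: [-0.4, 0.3, -2.1]
gripper_width: 0.692
```

arm_command(
  deltas=[
    [[0.002, 0, 0], [0, 0, 0], 1],
    [[0.002, 0, 0], [0, 0, 0], 1],
  ],
)

```text
time: 6.45
position: [0.4628, 0.2508, 0.0348]
ee_rot: [0.518, 0.482, -0.517, 0.482]
wrist_force: [-0.8, 0.4, -2.3]
gripper_width: 0.692
```

arm_command(
  deltas=[
    [[0.002, 0, 0], [0, 0, 0], 1],
    [[0.001, 0, 0], [0, 0, 0], 1],
  ],
)

```text
time: 6.65
position: [0.4629, 0.2508, 0.0345]
ee_rot: [0.518, 0.482, -0.517, 0.482]
wrist_force: [-6.7, -2.2, 13.7]
gripper_width: 0.693
```

Contact with the tray floor (+14 N). I'll open partway and lift off.

arm_command(
  deltas=[
    [[0, 0, 0], [0, 0, 0], 0.2],
    [[0, 0, 0], [0, 0, 0], 0.1],
    [[0, 0, 0], [0, 0, 0], 0.0],
    [[-0.02, 0, 0], [0, 0, 0], 0.0],
    [[-0.05, 0, 0], [0, 0, 0], 0],
  ],
)

```text
time: 7.15
position: [0.4608, 0.2503, 0.0667]
ee_rot: [-0.516, -0.483, 0.519, -0.481]
wrist_force: [-0.4, 0.7, 0.4]
gripper_width: 0.998
```

arm_command(
  deltas=[
    [[-0.07, 0, 0], [0, 0, 0], 0],
    [[-0.08, 0, 0], [0, 0, 0], 0],
    [[-0.04, 0, 0], [0, 0, 0], 0],
    [[0, 0, 0], [0, 0, 0], 0],
  ],
)

```text
time: 7.55
position: [0.4644, 0.2512, 0.1673]
ee_rot: [0.519, 0.481, -0.515, 0.483]
wrist_force: [0.2, -0.0, -0.1]
gripper_width: 0.999
```

```bash
python3 wr.py w2
python3 - <<'E'
from h import *
W=np.load("pics/last_w.npy").reshape(-1,3);W=W[~np.isnan(W[:,0])]
p=W[(np.hypot(W[:,0]-.4625,W[:,1]-.2507)<.085)&(W[:,2]>.034)&(W[:,2]<.054)];print(rect(p),len(p),np.percentile(p[:,2],[5,50,95]))
E
python3 plan.py .649 -.2884 .15 80.1 .045
```

```text
(array([463.3, 251. ]), array([127.1,  60.2]), 85.9) 3825 [0.03551671 0.04318371 0.04454412]
t 7.60 pos [0.4635 0.251  0.165 ] psi -4.06 tilt 0.21 q [ 14.  -7. -16.  81.   0. 108.] w 1.000 F [-0.  -0.1 -0.5]
turn total -0.2338: 11 rows of -0.0213
shift total [ 0.03   -0.9989  0.551 ]   13 rows of [ 0.0023 -0.0768  0.0424]
```

View pics/w2.png

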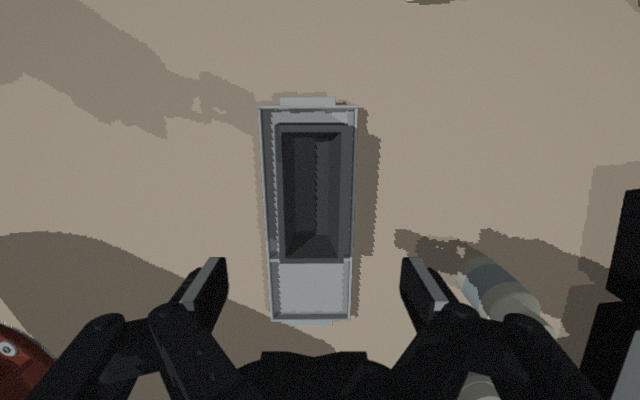

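Run:
```python
from h import *
W=np.load("pics/last_w.npy").reshape(-1,3);W=W[~np.isnan(W[:,0])]
a=np.radians(86);ey=np.array([np.cos(a),np.sin(a)]);ex=np.array([ey[1],-ey[0]])
q=np.c_[(W[:,:2]-[.4597,.2123])@ex,(W[:,:2]-[.4597,.2123])@ey,W[:,2]]
w=q[(q[:,2]>.011)&(q[:,2]<.018)&(abs(q[:,0])<.03)&(abs(q[:,1])<.15)]
h,e=np.histogram(w[:,1],np.arange(-.15,.15,.003));print([(round(e[i]*1e3),int(h[i])) for i in range(len(h)) if h[i]>15])
w=q[(q[:,2]>.011)&(q[:,2]<.018)&(abs(q[:,1]+.07)<.03)&(abs(q[:,0])<.06)]
h,e=np.histogram(w[:,0],np.arange(-.06,.06,.002));print([(round(e[i]*1e3),int(h[i])) for i in range(len(h)) if h[i]>15])
t=q[(q[:,2]>.036)&(q[:,2]<.05)&(abs(q[:,0])<.05)&(abs(q[:,1]-.04)<.08)];print("trough y",t[:,1].min(),t[:,1].max(),"x",t[:,0].min(),t[:,0].max())
for s in (t[:,1]<.0,t[:,1]>.08): print(np.percentile(t[s][:,2],[50,90]))
```

```text
[(-123, 54), (-120, 87), (-117, 114), (-114, 108), (-15, 54), (-12, 111), (9, 16), (15, 16), (66, 16), (72, 16), (81, 16), (87, 27), (90, 26), (102, 65), (114, 179), (117, 230), (120, 220), (123, 63)]
[(-46, 85), (-44, 54), (40, 61), (42, 79)]
trough y -0.024756578081946052 0.10234139301562585 x -0.029244339016017598 0.031055361910899443
[0.04319599 0.04427875]
[0.04329879 0.04434763]
```

arm_command(
  deltas=[
    [[0, 0, 0], [-0.0213, 0, 0], 0],
    [[0, 0, 0], [-0.0213, 0, 0], 0],
    [[0, 0, 0], [-0.0213, 0, 0], 0],
    [[0, 0, 0], [-0.0213, 0, 0], 0],
    [[0, 0, 0], [-0.0213, 0, 0], 0],
  ],
)

```text
time: 8.1
position: [0.4616, 0.2505, 0.1614]
ee_rot: [0.328, 0.627, -0.329, 0.626]
wrist_force: [0.3, 0.0, -0.3]
gripper_width: 1.0
```

arm_command(
  deltas=[
    [[0, 0, 0], [-0.0213, 0, 0], 0],
    [[0, 0, 0], [-0.0213, 0, 0], 0],
    [[0, 0, 0], [-0.0213, 0, 0], 0],
    [[0, 0, 0], [-0.0213, 0, 0], 0],
    [[0, 0, 0], [-0.0213, 0, 0], 0],
  ],
)

```text
time: 8.6
position: [0.4616, 0.2505, 0.1614]
ee_rot: [0.105, 0.7, -0.105, 0.699]
wrist_force: [-0.4, -0.6, 0.1]
gripper_width: 1.001
```

arm_command(
  deltas=[
    [[0, 0, 0], [-0.0208, 0, 0], 0],
    [[0, -0.077, 0.042], [0, 0, 0], 0],
    [[0, -0.077, 0.042], [0, 0, 0], 0],
    [[0, -0.077, 0.042], [0, 0, 0], 0],
    [[0, -0.077, 0.042], [0, 0, 0], 0],
  ],
)

```text
time: 9.1
position: [0.5182, 0.0831, 0.1616]
ee_rot: [0.061, 0.705, -0.061, 0.704]
wrist_force: [0.6, 1.0, -0.4]
gripper_width: 0.996
```

arm_command(
  deltas=[
    [[0, -0.077, 0.042], [0, 0, 0], 0],
    [[0, -0.077, 0.042], [0, 0, 0], 0],
    [[0, -0.077, 0.042], [0, 0, 0], 0],
    [[0, -0.077, 0.042], [0, 0, 0], 0],
    [[0, -0.077, 0.042], [0, 0, 0], 0],
  ],
)

```text
time: 9.6
position: [0.5887, -0.1247, 0.1614]
ee_rot: [0.061, 0.705, -0.061, 0.704]
wrist_force: [0.4, -1.0, 0.1]
gripper_width: 1.002
```

arm_command(
  deltas=[
    [[0.01, -0.077, 0.042], [0, 0, 0], 0],
    [[0.01, -0.077, 0.042], [0, 0, 0], 0],
    [[0.01, -0.05, 0.03], [0, 0, 0], 0],
    [[0, 0, 0], [0, 0, 0], 0],
    [[0, 0, 0], [0, 0, 0], 0],
  ],
)

```text
time: 10.1
position: [0.6268, -0.2334, 0.1459]
ee_rot: [0.062, 0.705, -0.061, 0.704]
wrist_force: [0.3, 0.6, 0.2]
gripper_width: 0.992
```

```bash
python3 wr.py w3
python3 - <<'E'
from h import *
W=np.load("pics/last_w.npy").reshape(-1,3);W=W[~np.isnan(W[:,0])]
p=W[(np.hypot(W[:,0]-.649,W[:,1]+.288)<.085)&(W[:,2]>.05)&(W[:,2]<.065)];print(rect(p),len(p),np.percentile(p[:,2],[5,50,95]))
E
python3 plan.py .649 -.2884 .052 80.1 .025
```

```text
(array([ 648.8, -289.3]), array([ 58.1, 125.8]), 80.4) 1751 [0.05103188 0.05503816 0.05628857]
t 10.15 pos [ 0.627  -0.2327  0.1467] psi 80.11 tilt 0.13 q [-32.  18.   9.  81.   0. -22.] w 1.000 F [ 0.4  0.3 -0.7]
turn total 0.0000: 1 rows of 0.0000
shift total [ 0.1893 -0.1023  0.0624]   5 rows of [ 0.0379 -0.0205  0.0125]
```

View pics/w3.png

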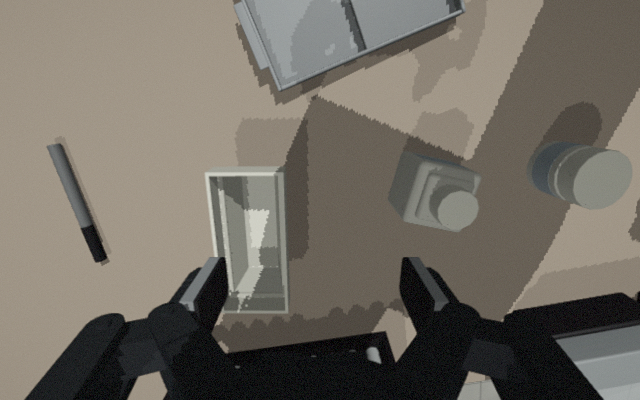

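The liner is at (248,240), left of the jaws. The last moves fell short because joint speed was capped. I'll translate first, then descend.

arm_command(
  deltas=[
    [[0, -0.034, 0.021], [0, 0, 0], 0],
    [[0, -0.034, 0.021], [0, 0, 0], 0],
    [[0.02, -0.034, 0.021], [0, 0, 0], 0],
    [[0.04, 0, 0], [0, 0, 0], 0],
    [[0.04, 0, 0], [0, 0, 0], 0],
  ],
)

```text
time: 10.65
position: [0.6503, -0.2883, 0.0977]
ee_rot: [0.061, 0.704, -0.061, 0.705]
wrist_force: [-0.3, -0.1, -0.4]
gripper_width: 1.001
```

arm_command(
  deltas=[
    [[0.04, 0, 0], [0, 0, 0], 0],
    [[0, 0, 0], [0, 0, 0], 0],
    [[0, 0, 0], [0, 0, 0], 0],
  ],
)

```text
time: 10.95
position: [0.6499, -0.2879, 0.0782]
ee_rot: [0.061, 0.705, -0.06, 0.704]
wrist_force: [0.5, 0.6, 0.3]
gripper_width: 1.0
```

```bash
python3 plan.py .649 -.289 .052 80.2 .025
```

```text
t 10.95 pos [ 0.6499 -0.2879  0.0782] psi 80.18 tilt 0.03 q [-34.  27.  13.  76.   0. -25.] w 1.000 F [0.5 0.6 0.3]
turn total -0.0001: 1 rows of -0.0001
shift total [ 0.0525 -0.0025 -0.0013]   2 rows of [ 0.0262 -0.0013 -0.0007]
```

arm_command(
  deltas=[
    [[0.03, -0.002, -0.001], [0, 0, 0], 0],
    [[0.022, 0, 0], [0, 0, 0], 0],
    [[0, 0, 0], [0, 0, 0], 0.3],
    [[0, 0, 0], [0, 0, 0], 1],
    [[0, 0, 0], [0, 0, 0], 1],
  ],
  newtons=30,
)

```text
time: 11.45
position: [0.6496, -0.2901, 0.0523]
ee_rot: [0.061, 0.704, -0.061, 0.705]
wrist_force: [-0.5, -0.5, -0.1]
gripper_width: 0.671
```

arm_command(
  deltas=[
    [[0, 0, 0], [0, 0, 0], 1],
    [[0, 0, 0], [0, 0, 0], 1],
    [[0, 0, 0], [0, 0, 0], 1],
    [[0, 0, 0], [0, 0, 0], 1],
  ],
)

```text
time: 11.85
position: [0.6493, -0.29, 0.0518]
ee_rot: [0.061, 0.704, -0.061, 0.705]
wrist_force: [0.4, -0.4, -0.0]
gripper_width: 0.673
```

```bash
python3 wr.py w4;python3 plan.py .649 -.289 .052 80.2 .025
```

```text
t 11.90 pos [ 0.6493 -0.2899  0.0518] psi 80.11 tilt 0.01 q [-35.  28.  11.  73.   0. -25.] w 0.669 F [ 0.3 -0.1  0.3]
turn total -0.0002: 1 rows of -0.0002
shift total [-0.0004  0.0017 -0.0009]   1 rows of [-0.0004  0.0017 -0.0009]
```

View pics/w4.png

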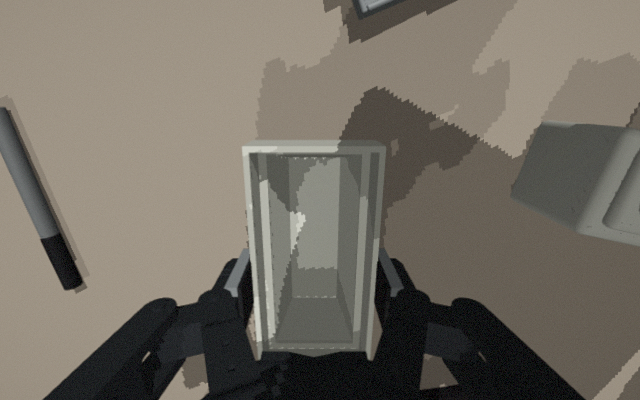

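arm_command(
  deltas=[
    [[-0.02, 0, 0], [0, 0, 0], 1],
    [[-0.04, 0, 0], [0, 0, 0], 1],
    [[-0.06, 0, 0], [0, 0, 0], 1],
    [[-0.06, 0, 0], [0.011, 0, 0], 1],
    [[-0.05, 0, 0], [0.022, 0, 0], 1],
  ],
)

```text
time: 12.4
position: [0.6496, -0.2901, 0.1697]
ee_rot: [0.134, 0.694, -0.135, 0.695]
wrist_force: [-0.0, 0.1, -0.6]
gripper_width: 0.674
```

arm_command(
  deltas=[
    [[-0.03, 0, 0], [0.022, 0, 0], 1],
    [[0, 0, 0], [0.022, 0, 0], 1],
    [[0, 0, 0], [0.022, 0, 0], 1],
    [[0, 0, 0], [0.022, 0, 0], 1],
    [[0, 0, 0], [0.022, 0, 0], 1],
  ],
)

```text
time: 12.9
position: [0.6494, -0.29, 0.1828]
ee_rot: [0.363, 0.607, -0.363, 0.607]
wrist_force: [0.3, 0.7, -0.3]
gripper_width: 0.671
```

arm_command(
  deltas=[
    [[0, 0, 0], [0.022, 0, 0], 1],
    [[0, 0, 0], [0.022, 0, 0], 1],
    [[0, 0, 0], [0.022, 0, 0], 1],
    [[0, 0, 0], [0.022, 0, 0], 1],
    [[0, 0, 0], [0.003, 0, 0], 1],
  ],
)

```text
time: 13.4
position: [0.6494, -0.29, 0.1827]
ee_rot: [0.518, 0.481, -0.518, 0.481]
wrist_force: [0.1, 0.4, -0.5]
gripper_width: 0.674
```

```bash
python3 plan.py .4633 .2508 .18 -4.1 .03
```

```text
t 13.40 pos [ 0.6494 -0.29    0.1827] psi -4.28 tilt 0.04 q [-35.  26.  22.  86.   0.  60.] w 0.674 F [ 0.1  0.4 -0.5]
turn total -0.0005: 1 rows of -0.0005
shift total [ 0.0053 -0.4486 -1.0522]   20 rows of [ 0.0003 -0.0224 -0.0526]
```

arm_command(
  deltas=[
    [[0, -0.011, -0.026], [0, 0, 0], 1],
    [[0, -0.022, -0.053], [0, 0, 0], 1],
    [[0, -0.022, -0.053], [0, 0, 0], 1],
    [[0, -0.022, -0.053], [0, 0, 0], 1],
    [[0, -0.022, -0.053], [0, 0, 0], 1],
  ],
)

```text
time: 13.9
position: [0.6081, -0.1667, 0.1824]
ee_rot: [0.517, 0.482, -0.517, 0.483]
wrist_force: [0.4, 0.4, -0.9]
gripper_width: 0.671
```

arm_command(
  deltas=[
    [[0, -0.022, -0.053], [0, 0, 0], 1],
    [[0, -0.022, -0.053], [0, 0, 0], 1],
    [[0, -0.022, -0.053], [0, 0, 0], 1],
    [[0, -0.022, -0.053], [0, 0, 0], 1],
    [[0, -0.022, -0.053], [0, 0, 0], 1],
  ],
)

```text
time: 14.4
position: [0.5628, -0.0305, 0.1825]
ee_rot: [0.517, 0.482, -0.517, 0.483]
wrist_force: [0.8, 0.0, -0.3]
gripper_width: 0.674
```

arm_command(
  deltas=[
    [[0, -0.022, -0.053], [0, 0, 0], 1],
    [[0, -0.022, -0.053], [0, 0, 0], 1],
    [[0, -0.022, -0.053], [0, 0, 0], 1],
    [[0, -0.022, -0.053], [0, 0, 0], 1],
    [[0, -0.022, -0.053], [0, 0, 0], 1],
  ],
)

```text
time: 14.9
position: [0.5175, 0.1056, 0.1826]
ee_rot: [0.517, 0.482, -0.517, 0.483]
wrist_force: [0.1, 0.4, -0.9]
gripper_width: 0.672
```

arm_command(
  deltas=[
    [[0, -0.022, -0.053], [0, 0, 0], 1],
    [[0, -0.022, -0.053], [0, 0, 0], 1],
    [[0, -0.022, -0.053], [0, 0, 0], 1],
    [[0, -0.022, -0.053], [0, 0, 0], 1],
    [[0, -0.016, -0.036], [0, 0, 0], 1],
  ],
)

```text
time: 15.4
position: [0.4743, 0.2336, 0.1826]
ee_rot: [0.517, 0.483, -0.516, 0.483]
wrist_force: [-0.2, -0.5, 0.3]
gripper_width: 0.666
```

arm_command(
  deltas=[
    [[0, 0, 0], [0, 0, 0], 1],
    [[0, 0, 0], [0, 0, 0], 1],
    [[0, 0, 0], [0, 0, 0], 1],
  ],
)

```text
time: 15.7
position: [0.4753, 0.2313, 0.1821]
ee_rot: [0.518, 0.482, -0.517, 0.482]
wrist_force: [-0.6, 0.1, -0.7]
gripper_width: 0.675
```

```bash
python3 wr.py w5;python3 plan.py .4633 .2508 .08 -4.1 .025
```

```text
t 15.75 pos [0.4753 0.2312 0.182 ] psi -4.13 tilt 0.02 q [ 12.  -7. -14.  83.  -0. 106.] w 0.671 F [ 0.3  0.1 -1.3]
turn total -0.0001: 1 rows of -0.0001
shift total [ 0.2039 -0.0268 -0.0374]   5 rows of [ 0.0408 -0.0054 -0.0075]
```

View pics/w5.png

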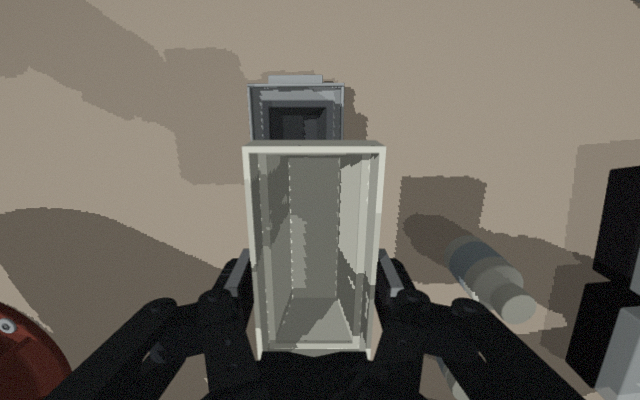

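Run:
```python
from h import *
W=np.load("pics/last_w.npy").reshape(-1,3);W=W[~np.isnan(W[:,0])]
p=W[(np.hypot(W[:,0]-.475,W[:,1]-.231)<.08)&(W[:,2]>.180)&(W[:,2]<.192)]
print(len(p),rect(p),np.percentile(p[:,2],[5,50,95]))
```

```text
5312 (array([477. , 239.8]), array([109.2,  85.2]), 85.7) [0.18087881 0.18576004 0.18949319]
```

Run:
```python
from h import *
W=np.load("pics/last_w.npy").reshape(-1,3);W=W[~np.isnan(W[:,0])]
a=np.radians(-4.13);ex=np.array([np.cos(a),np.sin(a)]);ey=np.array([-ex[1],ex[0]])
q=np.c_[(W[:,:2]-[.4753,.2312])@ex,(W[:,:2]-[.4753,.2312])@ey,W[:,2]]
p=q[(abs(q[:,0])<.02)&(abs(q[:,1])<.08)&(q[:,2]>.175)&(q[:,2]<.195)]
print(len(p),p[:,1].min(),p[:,1].max())
for lo,hi in((-.08,-.05),(.05,.08)):
    s=p[(p[:,1]>lo)&(p[:,1]<hi)];print(len(s),np.percentile(s[:,1],[2,98]) if len(s) else 0,np.percentile(s[:,2],[50,95]) if len(s) else 0)
t=q[(abs(q[:,0])<.02)&(q[:,1]>.02)&(q[:,1]<.12)&(q[:,2]>.038)&(q[:,2]<.05)];print("trough far",np.percentile(t[:,1],[95,99.5]),t[:,1].max())
```

```text
879 0.060611660903622154 0.0632912173262556
0 0 0
879 [0.06078854 0.06311871] [0.18554522 0.18681879]
trough far [0.08094354 0.08096583] 0.08097004823952882
```

arm_command(
  deltas=[
    [[0, -0.013, -0.018], [0, 0, 0], 1],
    [[0.02, -0.013, -0.018], [0, 0, 0], 1],
    [[0.04, 0, 0], [0, 0, 0], 1],
    [[0.04, 0, 0], [0, 0, 0], 1],
    [[0.03, 0, 0], [0, 0, 0], 1],
  ],
)

```text
time: 16.25
position: [0.4621, 0.2513, 0.1148]
ee_rot: [-0.517, -0.482, 0.518, -0.482]
wrist_force: [0.1, -0.0, -0.6]
gripper_width: 0.67
```

arm_command(
  deltas=[
    [[0.02, 0, 0], [0, 0, 0], 1],
    [[0, 0, 0], [0, 0, 0], 1],
    [[0, 0, 0], [0, 0, 0], 1],
  ],
)

```text
time: 16.55
position: [0.4634, 0.251, 0.1072]
ee_rot: [0.518, 0.482, -0.518, 0.482]
wrist_force: [-0.2, 0.1, -0.3]
gripper_width: 0.673
```

```bash
python3 wr.py w6;python3 plan.py .4633 .2505 .068 -4.1 .025
```

```text
t 16.60 pos [0.4637 0.251  0.1076] psi -4.13 tilt 0.07 q [ 14.  -6. -21.  75.   0. 108.] w 0.671 F [-0.4  0.6 -0.9]
turn total -0.0001: 1 rows of -0.0001
shift total [ 0.0793 -0.0008  0.0011]   2 rows of [ 0.0396 -0.0004  0.0006]
```

View pics/w6.png

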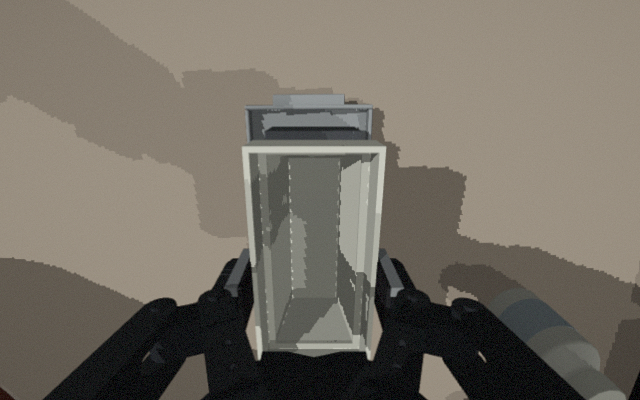

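arm_command(
  deltas=[
    [[0.02, -0.001, 0.001], [0, 0, 0], 1],
    [[0.02, 0, 0], [0, 0, 0], 1],
    [[0.015, 0, 0], [0, 0, 0], 1],
    [[0, 0, 0], [0, 0, 0], 1],
  ],
)

```text
time: 17.0
position: [0.4617, 0.2501, 0.0776]
ee_rot: [-0.517, -0.482, 0.518, -0.481]
wrist_force: [-1.1, 0.6, -0.7]
gripper_width: 0.671
```

arm_command(
  deltas=[
    [[0.006, 0, 0], [0, 0, 0], 1],
    [[0.006, 0, 0], [0, 0, 0], 1],
    [[0, 0, 0], [0, 0, 0], 1],
  ],
)

```text
time: 17.3
position: [0.4626, 0.2504, 0.073]
ee_rot: [-0.518, -0.482, 0.518, -0.482]
wrist_force: [-0.2, 0.4, -1.2]
gripper_width: 0.672
```

arm_command(
  deltas=[
    [[0.005, 0, 0], [0, 0, 0], 1],
    [[0.005, 0, 0], [0, 0, 0], 1],
    [[0, 0, 0], [0, 0, 0], 1],
  ],
)

```text
time: 17.6
position: [0.4625, 0.2504, 0.0679]
ee_rot: [-0.518, -0.482, 0.518, -0.482]
wrist_force: [-0.2, -0.4, -1.1]
gripper_width: 0.671
```

arm_command(
  deltas=[
    [[0.003, 0, 0], [0, 0, 0], 1],
    [[0, 0, 0], [0, 0, 0], 1],
  ],
)

```text
time: 17.8
position: [0.4626, 0.2504, 0.0666]
ee_rot: [-0.518, -0.482, 0.518, -0.482]
wrist_force: [-0.1, -0.3, -0.7]
gripper_width: 0.668
```

arm_command(
  deltas=[
    [[0.002, 0, 0], [0, 0, 0], 1],
    [[0, 0, 0], [0, 0, 0], 1],
  ],
)

```text
time: 18.0
position: [0.4627, 0.2504, 0.0657]
ee_rot: [-0.518, -0.482, 0.518, -0.482]
wrist_force: [0.3, -0.0, -0.6]
gripper_width: 0.672
```

arm_command(
  deltas=[
    [[0.002, 0, 0], [0, 0, 0], 1],
    [[0, 0, 0], [0, 0, 0], 1],
  ],
)

```text
time: 18.2
position: [0.4627, 0.2504, 0.0647]
ee_rot: [-0.518, -0.482, 0.518, -0.482]
wrist_force: [0.3, -0.1, -0.3]
gripper_width: 0.67
```

arm_command(
  deltas=[
    [[0.001, 0, 0], [0, 0, 0], 1],
    [[0, 0, 0], [0, 0, 0], 1],
  ],
)

```text
time: 18.4
position: [0.4627, 0.2504, 0.0643]
ee_rot: [0.518, 0.482, -0.518, 0.482]
wrist_force: [0.1, -0.0, -0.2]
gripper_width: 0.673
```

arm_command(
  deltas=[
    [[0.001, 0, 0], [0, 0, 0], 1],
    [[0, 0, 0], [0, 0, 0], 1],
  ],
)

```text
time: 18.6
position: [0.4627, 0.2504, 0.0638]
ee_rot: [0.518, 0.482, -0.518, 0.482]
wrist_force: [0.2, 0.5, -0.9]
gripper_width: 0.672
```

arm_command(
  deltas=[
    [[0.001, 0, 0], [0, 0, 0], 1],
    [[0, 0, 0], [0, 0, 0], 1],
  ],
)

```text
time: 18.8
position: [0.4628, 0.2504, 0.0637]
ee_rot: [0.518, 0.482, -0.518, 0.482]
wrist_force: [-1.5, 0.1, 4.3]
gripper_width: 0.671
```

arm_command(
  deltas=[
    [[0.001, 0, 0], [0, 0, 0], 1],
    [[0, 0, 0], [0, 0, 0], 1],
  ],
)

```text
time: 19.0
position: [0.4628, 0.2504, 0.0637]
ee_rot: [0.518, 0.482, -0.518, 0.482]
wrist_force: [-4.3, -1.8, 8.8]
gripper_width: 0.669
```

arm_command(
  deltas=[
    [[0, 0, 0], [0, 0, 0], 0.2],
    [[0, 0, 0], [0, 0, 0], 0.0],
    [[0, 0, 0], [0, 0, 0], 0],
    [[-0.03, 0, 0], [0, 0, 0], 0],
    [[-0.06, 0, 0], [0, 0, 0], 0],
  ],
)

```text
time: 19.5
position: [0.4611, 0.25, 0.1069]
ee_rot: [-0.516, -0.482, 0.519, -0.481]
wrist_force: [0.5, -0.4, 0.4]
gripper_width: 0.998
```

arm_command(
  deltas=[
    [[-0.07, 0, 0], [0, 0, 0], 0],
    [[-0.07, 0, 0], [0, 0, 0], 0],
    [[-0.03, 0, 0], [0, 0, 0], 0],
    [[0, 0, 0], [0, 0, 0], 0],
    [[0, 0, 0], [0, 0, 0], 0],
  ],
)

```text
time: 20.0
position: [0.4626, 0.2504, 0.1922]
ee_rot: [-0.518, -0.482, 0.518, -0.482]
wrist_force: [-0.9, -0.1, -0.9]
gripper_width: 1.002
```

```bash
python3 wr.py w7
python3 - <<'E'
from h import *
W=np.load("pics/last_w.npy").reshape(-1,3);W=W[~np.isnan(W[:,0])]
p=W[(np.hypot(W[:,0]-.463,W[:,1]-.2507)<.085)&(W[:,2]>.06)&(W[:,2]<.08)];print(rect(p),len(p),np.percentile(p[:,2],[5,50,95]))
top=p[p[:,2]>.065]
A=np.c_[top[:,:2],np.ones(len(top))];c=np.linalg.lstsq(A,top[:,2],rcond=None)[0];print("slope rad",c[:2])
E
python3 plan.py .6425 .1325 .15 45 .035
```

```text
(array([463.4, 251.1]), array([124.6,  58.2]), 85.9) 1628 [0.06159207 0.06713064 0.06839395]
slope rad [0.00076729 0.00103217]
t 20.05 pos [0.4622 0.2503 0.1914] psi -4.13 tilt 0.10 q [ 14.  -7. -13.  84.   0. 108.] w 0.994 F [-0.3  0.6 -0.6]
turn total -0.1365: 7 rows of -0.0195
shift total [0.0828 0.0885 0.4216]   7 rows of [0.0118 0.0126 0.0602]
```

View pics/w7.png

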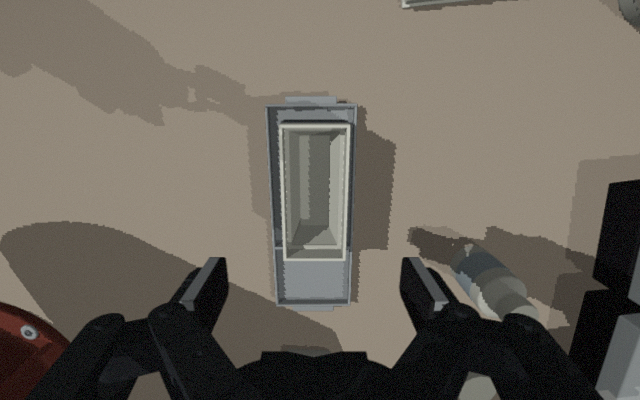

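The liner rim at (316,190) is level. Its top is at z 0.068, so it is fully home, and it is concentric with the trough. Next I'll check how close the blue boxes are to the bottle.

Run:
```python
from h import *
T=cloud(np.load("pics/top0_d.npy"),camera_params("top"));S=cloud(np.load("pics/scene0_d.npy"),camera_params("scene"))
for W in(T,S):
    W=W.reshape(-1,3);W=W[~np.isnan(W[:,0])]
    p=W[(W[:,0]>.675)&(W[:,0]<.9)&(W[:,1]>-.1)&(W[:,1]<.25)&(W[:,2]>.02)]
    print(p.min(0),p.max(0))
    p=p[p[:,0]<.73];print(len(p),p[:,1:].min(0) if len(p) else 0,p[:,1:].max(0) if len(p) else 0)
```

```text
[ 0.79419513 -0.04730466  0.02002335] [0.88430231 0.22648345 0.08221279]
0 0 0
[ 0.79760666 -0.04792263  0.0200492 ] [0.89088441 0.2275061  0.0851941 ]
0 0 0
```

```bash
python3 plan.py .6425 .1325 .15 -4.1 .035
```

```text
t 20.05 pos [0.4622 0.2503 0.1914] psi -4.13 tilt 0.10 q [ 14.  -7. -13.  84.   0. 108.] w 0.994 F [-0.3  0.6 -0.6]
turn total -0.0001: 1 rows of -0.0001
shift total [0.0828 0.3766 0.2091]   7 rows of [0.0118 0.0538 0.0299]
```

arm_command(
  deltas=[
    [[0, 0.054, 0.03], [0, 0, 0], 0],
    [[0, 0.054, 0.03], [0, 0, 0], 0],
    [[0, 0.054, 0.03], [0, 0, 0], 0],
    [[0, 0.054, 0.03], [0, 0, 0], 0],
    [[0, 0.054, 0.03], [0, 0, 0], 0],
  ],
)

```text
time: 20.55
position: [0.592, 0.165, 0.1906]
ee_rot: [-0.517, -0.482, 0.519, -0.481]
wrist_force: [0.5, 0.4, -0.7]
gripper_width: 0.997
```

arm_command(
  deltas=[
    [[0, 0.054, 0.03], [0, 0, 0], 0],
    [[0, 0.053, 0.029], [0, 0, 0], 0],
    [[0, 0, 0], [0, 0, 0], 0],
    [[0, 0, 0], [0, 0, 0], 0],
    [[0, 0, 0], [0, 0, 0], 0],
  ],
)

```text
time: 21.05
position: [0.6422, 0.1331, 0.1918]
ee_rot: [-0.517, -0.482, 0.518, -0.481]
wrist_force: [-0.3, -0.1, 0.5]
gripper_width: 1.002
```

```bash
python3 wr.py w8
python3 - <<'E'
from h import *
W=np.load("pics/last_w.npy").reshape(-1,3);W=W[~np.isnan(W[:,0])]
for lo,hi in((.05,.12),(.096,.108)):
    p=W[(np.hypot(W[:,0]-.643,W[:,1]-.133)<.04)&(W[:,2]>lo)&(W[:,2]<hi)];print(rect(p),cv2.minEnclosingCircle((p[:,:2]*1000).astype(np.float32)),len(p))
E
python3 plan.py .6425 .1325 .055 -4.1 .035
```

```text
(array([643.2, 137.6]), array([42.1, 49. ]), 83.7) ((642.925048828125, 134.0605926513672), 24.877674102783203) 2706
(array([642.9, 133.5]), array([30.7, 29.5]), 85.2) ((642.7131958007812, 133.67276000976562), 15.50051498413086) 1165
t 21.10 pos [0.6423 0.1333 0.1922] psi -4.08 tilt 0.07 q [ 0. 16. 11. 85.  0. 94.] w 1.000 F [ 0.3 -0.6  0.1]
turn total 0.0001: 1 rows of 0.0001
shift total [0.2745 0.0006 0.0015]   4 rows of [0.0686 0.0001 0.0004]
```

View pics/w8.png

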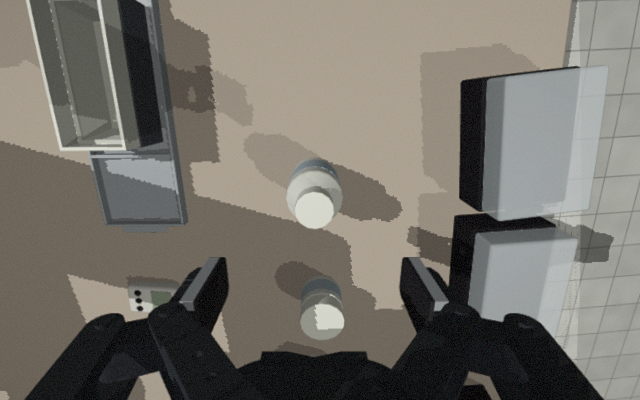

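The bottle cap is at (314,210), on the jaw centre line. Descending.

arm_command(
  deltas=[
    [[0.05, 0.001, 0], [0, 0, 0], 0],
    [[0.06, 0, 0], [0, 0, 0], 0],
    [[0.06, 0, 0], [0, 0, 0], 0],
    [[0.06, 0, 0], [0, 0, 0], 0],
    [[0.035, 0, 0], [0, 0, 0], 0],
  ],
)

```text
time: 21.6
position: [0.6417, 0.1334, 0.0576]
ee_rot: [-0.517, -0.483, 0.518, -0.481]
wrist_force: [-0.9, -1.0, -0.2]
gripper_width: 0.999
```

arm_command(
  deltas=[
    [[0.009, 0, 0], [0, 0, 0], 0],
    [[0, 0, 0], [0, 0, 0], 0],
    [[0, 0, 0], [0, 0, 0], 0.3],
    [[0, 0, 0], [0, 0, 0], 1],
    [[0, 0, 0], [0, 0, 0], 1],
  ],
  newtons=40,
)

```text
time: 22.1
position: [0.6446, 0.1326, 0.0576]
ee_rot: [0.518, 0.481, -0.517, 0.482]
wrist_force: [-0.4, -0.2, -1.1]
gripper_width: 0.565
```

arm_command(
  deltas=[
    [[0, 0, 0], [0, 0, 0], 1],
    [[0, 0, 0], [0, 0, 0], 1],
    [[0, 0, 0], [0, 0, 0], 1],
    [[0, 0, 0], [0, 0, 0], 1],
  ],
)

```text
time: 22.5
position: [0.6447, 0.1326, 0.0576]
ee_rot: [0.518, 0.481, -0.517, 0.482]
wrist_force: [-1.1, 1.0, 7.6]
gripper_width: 0.566
```

arm_command(
  deltas=[
    [[-0.02, 0, 0], [0, 0, 0], 1],
    [[-0.04, 0, 0], [0, 0, 0], 1],
    [[-0.05, 0, 0], [0, 0, 0], 1],
    [[-0.04, 0, 0], [0, 0, 0], 1],
    [[-0.01, 0, 0], [0, 0, 0], 1],
  ],
)

```text
time: 23.0
position: [0.6451, 0.1326, 0.1393]
ee_rot: [0.519, 0.481, -0.517, 0.483]
wrist_force: [-0.2, 0.4, -1.8]
gripper_width: 0.567
```

```bash
python3 plan.py .4544 .1355 .14 -4.1 .03
```

```text
t 23.00 pos [0.6451 0.1326 0.1393] psi -4.13 tilt 0.25 q [ 0. 16.  6. 79.  0. 94.] w 0.567 F [-0.2  0.4 -1.8]
turn total -0.0001: 1 rows of -0.0001
shift total [-0.0014 -0.3809  0.0215]   7 rows of [-0.0002 -0.0544  0.0031]
```

arm_command(
  deltas=[
    [[0, -0.025, 0.002], [0, 0, 0], 1],
    [[0, -0.05, 0.003], [0, 0, 0], 1],
    [[0, -0.06, 0.003], [0, 0, 0], 1],
    [[0, -0.06, 0.003], [0, 0, 0], 1],
    [[0, -0.06, 0.003], [0, 0, 0], 1],
  ],
)

```text
time: 23.5
position: [0.5145, 0.1348, 0.135]
ee_rot: [-0.517, -0.482, 0.518, -0.481]
wrist_force: [0.1, -0.2, 0.2]
gripper_width: 0.566
```

arm_command(
  deltas=[
    [[0, -0.06, 0.003], [0, 0, 0], 1],
    [[0, -0.045, 0.003], [0, 0, 0], 1],
    [[0, -0.02, 0.002], [0, 0, 0], 1],
    [[0, 0, 0], [0, 0, 0], 1],
    [[0, 0, 0], [0, 0, 0], 1],
  ],
)

```text
time: 24.0
position: [0.4537, 0.1352, 0.1357]
ee_rot: [0.518, 0.482, -0.518, 0.482]
wrist_force: [0.4, 0.5, -0.4]
gripper_width: 0.567
```

```bash
python3 plan.py .4544 .1355 .062 -4.1 .03
```

```text
t 24.00 pos [0.4537 0.1352 0.1357] psi -4.13 tilt 0.03 q [  1. -16. -27.  79.   0.  95.] w 0.567 F [ 0.4  0.5 -0.4]
turn total -0.0001: 1 rows of -0.0001
shift total [ 0.1473  0.0013 -0.0006]   3 rows of [ 0.0491  0.0004 -0.0002]
```

arm_command(
  deltas=[
    [[0.03, 0.001, 0], [0, 0, 0], 1],
    [[0.045, 0, 0], [0, 0, 0], 1],
    [[0.04, 0, 0], [0, 0, 0], 1],
    [[0.02, 0, 0], [0, 0, 0], 1],
    [[0.008, 0, 0], [0, 0, 0], 1],
  ],
)

```text
time: 24.5
position: [0.4532, 0.1352, 0.0625]
ee_rot: [-0.517, -0.482, 0.518, -0.481]
wrist_force: [0.0, 0.1, -0.5]
gripper_width: 0.573
```

arm_command(
  deltas=[
    [[0.003, 0, 0], [0, 0, 0], 1],
    [[0, 0, 0], [0, 0, 0], 1],
  ],
)

```text
time: 24.7
position: [0.4544, 0.1352, 0.0633]
ee_rot: [0.518, 0.481, -0.517, 0.482]
wrist_force: [0.8, -0.5, -1.0]
gripper_width: 0.565
```

arm_command(
  deltas=[
    [[0.002, 0, 0], [0, 0, 0], 1],
    [[0, 0, 0], [0, 0, 0], 1],
  ],
)

```text
time: 24.9
position: [0.4544, 0.1353, 0.0624]
ee_rot: [0.518, 0.481, -0.517, 0.482]
wrist_force: [-0.2, 0.3, -1.5]
gripper_width: 0.567
```

arm_command(
  deltas=[
    [[0.002, 0, 0], [0, 0, 0], 1],
    [[0, 0, 0], [0, 0, 0], 1],
  ],
)

```text
time: 25.1
position: [0.4543, 0.1353, 0.0615]
ee_rot: [0.518, 0.481, -0.517, 0.482]
wrist_force: [-1.5, -0.1, 3.6]
gripper_width: 0.569
```

arm_command(
  deltas=[
    [[0.001, 0, 0], [0, 0, 0], 1],
    [[0, 0, 0], [0, 0, 0], 1],
  ],
)

```text
time: 25.3
position: [0.4544, 0.1353, 0.0615]
ee_rot: [0.518, 0.481, -0.517, 0.482]
wrist_force: [-4.1, 0.5, 10.1]
gripper_width: 0.566
```

arm_command(
  deltas=[
    [[0, 0, 0], [0, 0, 0], 0.3],
    [[0, 0, 0], [0, 0, 0], 0.0],
    [[0, 0, 0], [0, 0, 0], 0],
    [[-0.03, 0, 0], [0, 0, 0], 0],
    [[-0.06, 0, 0], [0, 0, 0], 0],
  ],
)

```text
time: 25.8
position: [0.4523, 0.1352, 0.1045]
ee_rot: [-0.517, -0.483, 0.519, -0.481]
wrist_force: [-0.7, 0.2, 1.1]
gripper_width: 1.001
```

arm_command(
  deltas=[
    [[-0.07, 0, 0], [0, 0, 0], 0],
    [[-0.07, 0, 0], [0, 0, 0], 0],
    [[-0.03, 0, 0], [0, 0, 0], 0],
    [[0, 0, 0], [0, 0, 0], 0],
    [[0, 0, 0], [0, 0, 0], 0],
  ],
)

```text
time: 26.3
position: [0.4537, 0.1352, 0.1897]
ee_rot: [-0.518, -0.482, 0.518, -0.482]
wrist_force: [-1.3, 0.4, -0.1]
gripper_width: 1.004
```

```bash
python3 wr.py w9
python3 - <<'E'
from h import *
W=np.load("pics/last_w.npy").reshape(-1,3);W=W[~np.isnan(W[:,0])]
for lo,hi in((.05,.12),(.1,.112)):
    p=W[(np.hypot(W[:,0]-.4544,W[:,1]-.1355)<.04)&(W[:,2]>lo)&(W[:,2]<hi)];print(rect(p),len(p),np.percentile(p[:,2],[50,95]))
E
python3 plan.py .6405 -.0105 .18 -4.1 .035
python3 plan.py .633 -.1353 .18 -22 .035
```

```text
(array([455.4, 139.9]), array([42.8, 48.7]), 85.6) 2882 [0.08177924 0.1040825 ]
(array([454.7, 136.4]), array([29.9, 30.2]), 89.3) 1228 [0.10334236 0.10437465]
t 26.35 pos [0.4533 0.1353 0.189 ] psi -4.13 tilt 0.10 q [  1. -17. -22.  85.   0.  95.] w 0.997 F [0.1 0.4 0. ]
turn total -0.0001: 1 rows of -0.0001
shift total [0.0179 0.3943 0.264 ]   7 rows of [0.0026 0.0563 0.0377]
t 26.35 pos [0.4533 0.1353 0.189 ] psi -4.13 tilt 0.10 q [  1. -17. -22.  85.   0.  95.] w 0.997 F [0.1 0.4 0. ]
turn total 0.0496: 3 rows of 0.0165
shift total [0.0179 0.5359 0.3671]   10 rows of [0.0018 0.0536 0.0367]
```

View pics/w9.png

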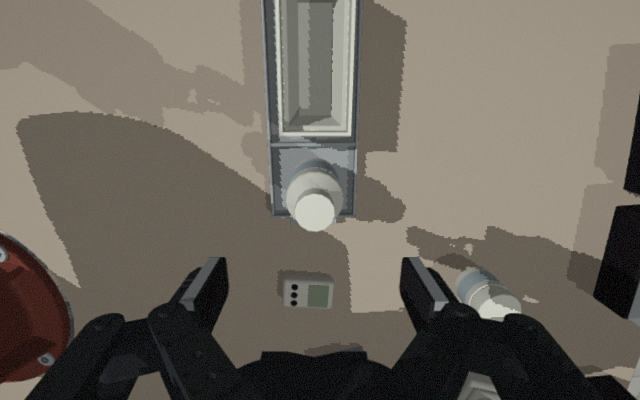

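Round bottle standing upright in its bay, cap at (315,211). Now the jar.

```bash
python3 plan.py .6405 -.0105 .15 12.3 .035
```

```text
t 26.35 pos [0.4533 0.1353 0.189 ] psi -4.13 tilt 0.10 q [  1. -17. -22.  85.   0.  95.] w 0.997 F [0.1 0.4 0. ]
turn total -0.0456: 3 rows of -0.0152
shift total [0.0779 0.3037 0.3646]   7 rows of [0.0111 0.0434 0.0521]
```

arm_command(
  deltas=[
    [[0, 0, 0], [-0.0152, 0, 0], 0],
    [[0, 0, 0], [-0.0152, 0, 0], 0],
    [[0, 0, 0], [-0.0152, 0, 0], 0],
    [[0, 0.043, 0.052], [0, 0, 0], 0],
    [[0, 0.043, 0.052], [0, 0, 0], 0],
  ],
)

```text
time: 26.85
position: [0.5066, 0.0935, 0.1886]
ee_rot: [0.443, 0.552, -0.444, 0.55]
wrist_force: [0.3, 0.2, 1.1]
gripper_width: 0.997
```

arm_command(
  deltas=[
    [[0.01, 0.043, 0.052], [0, 0, 0], 0],
    [[0.02, 0.043, 0.052], [0, 0, 0], 0],
    [[0.02, 0.043, 0.052], [0, 0, 0], 0],
    [[0.02, 0.043, 0.052], [0, 0, 0], 0],
    [[0.01, 0.045, 0.052], [0, 0, 0], 0],
  ],
)

```text
time: 27.35
position: [0.6401, -0.011, 0.1469]
ee_rot: [0.443, 0.552, -0.444, 0.549]
wrist_force: [-0.8, 0.3, 0.8]
gripper_width: 1.002
```

arm_command(
  deltas=[
    [[0, 0, 0], [0, 0, 0], 0],
    [[0, 0, 0], [0, 0, 0], 0],
    [[0, 0, 0], [0, 0, 0], 0],
  ],
)

```text
time: 27.65
position: [0.6397, -0.0097, 0.1496]
ee_rot: [0.443, 0.551, -0.444, 0.55]
wrist_force: [-0.7, -0.5, -0.2]
gripper_width: 1.001
```

```bash
python3 wr.py w10
python3 - <<'E'
from h import *
W=np.load("pics/last_w.npy").reshape(-1,3);W=W[~np.isnan(W[:,0])]
p=W[(np.hypot(W[:,0]-.6405,W[:,1]+.0105)<.04)&(W[:,2]>.05)&(W[:,2]<.06)];print(rect(p),len(p),np.percentile(p[:,2],[50,95]))
p=W[(np.hypot(W[:,0]-.633,W[:,1]+.1353)<.045)&(W[:,2]>.05)&(W[:,2]<.066)];print("sq",rect(p),len(p))
E
python3 plan.py .6405 -.0105 .032 12.3 .035
```

```text
(array([640.9,  -9.6]), array([46.5, 47.2]), 10.7) 2752 [0.05435479 0.0553783 ]
sq (array([ 633. , -134.4]), array([50. , 49.6]), 68.0) 1747
t 27.70 pos [ 0.6399 -0.0095  0.1502] psi 12.33 tilt 0.03 q [-13.  13.   3.  80.   0.  65.] w 1.000 F [-0.5 -1.1  1.2]
turn total 0.0001: 1 rows of 0.0001
shift total [0.2364 0.0007 0.0021]   4 rows of [0.0591 0.0002 0.0005]
```

View pics/w10.png

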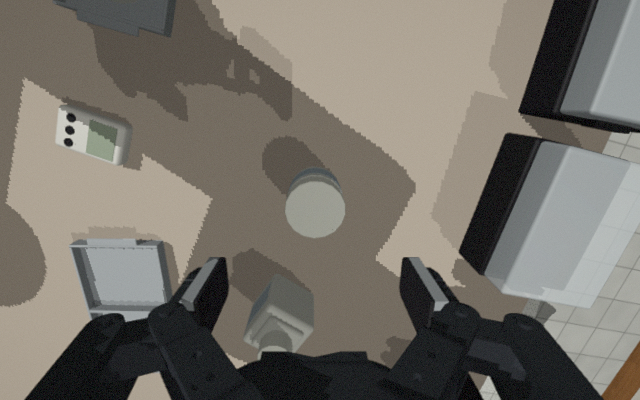

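Jar lid at (315,207), centred. Descending and gripping.

arm_command(
  deltas=[
    [[0.05, 0.001, 0.001], [0, 0, 0], 0],
    [[0.06, 0, 0], [0, 0, 0], 0],
    [[0.06, 0, 0], [0, 0, 0], 0],
    [[0.045, 0, 0], [0, 0, 0], 0],
    [[0.018, 0, 0], [0, 0, 0], 0],
  ],
)

```text
time: 28.2
position: [0.6393, -0.0096, 0.0317]
ee_rot: [0.443, 0.552, -0.444, 0.55]
wrist_force: [-1.3, 0.3, -1.2]
gripper_width: 0.996
```

arm_command(
  deltas=[
    [[0, 0, 0], [0, 0, 0], 0],
    [[0, 0, 0], [0, 0, 0], 0.3],
    [[0, 0, 0], [0, 0, 0], 1],
    [[0, 0, 0], [0, 0, 0], 1],
    [[0, 0, 0], [0, 0, 0], 1],
  ],
  newtons=35,
)

```text
time: 28.7
position: [0.6424, -0.0109, 0.0356]
ee_rot: [0.444, 0.55, -0.443, 0.551]
wrist_force: [-0.7, -0.2, 7.6]
gripper_width: 0.55
```

arm_command(
  deltas=[
    [[0, 0, 0], [0, 0, 0], 1],
    [[0, 0, 0], [0, 0, 0], 1],
    [[0, 0, 0], [0, 0, 0], 1],
  ],
)

```text
time: 29.0
position: [0.6424, -0.0109, 0.0356]
ee_rot: [0.444, 0.55, -0.443, 0.551]
wrist_force: [-1.6, 1.6, 7.0]
gripper_width: 0.55
```

arm_command(
  deltas=[
    [[-0.02, 0, 0], [0, 0, 0], 1],
    [[-0.04, 0, 0], [0, 0, 0], 1],
    [[-0.05, 0, 0], [0, 0, 0], 1],
    [[-0.04, 0, 0], [0, 0, 0], 1],
    [[-0.01, 0, 0], [0, 0, 0], 1],
  ],
)

```text
time: 29.5
position: [0.6428, -0.0111, 0.1173]
ee_rot: [0.444, 0.549, -0.443, 0.552]
wrist_force: [1.1, 0.5, -1.1]
gripper_width: 0.554
```

```bash
python3 plan.py .4666 -.1413 .115 12.3 .03
```

```text
t 29.50 pos [ 0.6428 -0.0111  0.1173] psi 12.29 tilt 0.26 q [-13.  14.   1.  77.   0.  65.] w 0.554 F [ 1.1  0.5 -1.1]
turn total -0.0000: 1 rows of -0.0000
shift total [ 0.0046 -0.3998  0.1794]   8 rows of [ 0.0006 -0.05    0.0224]
```

arm_command(
  deltas=[
    [[0, -0.03, 0.013], [0, 0, 0], 1],
    [[0, -0.05, 0.022], [0, 0, 0], 1],
    [[0, -0.06, 0.027], [0, 0, 0], 1],
    [[0, -0.06, 0.027], [0, 0, 0], 1],
    [[0, -0.06, 0.027], [0, 0, 0], 1],
  ],
)

```text
time: 30.0
position: [0.5252, -0.0954, 0.1131]
ee_rot: [0.443, 0.551, -0.444, 0.55]
wrist_force: [0.3, -1.3, -0.0]
gripper_width: 0.553
```

arm_command(
  deltas=[
    [[0, -0.06, 0.027], [0, 0, 0], 1],
    [[0, -0.05, 0.022], [0, 0, 0], 1],
    [[0, -0.03, 0.014], [0, 0, 0], 1],
    [[0, 0, 0], [0, 0, 0], 1],
    [[0, 0, 0], [0, 0, 0], 1],
  ],
)

```text
time: 30.5
position: [0.465, -0.1407, 0.1136]
ee_rot: [0.444, 0.55, -0.444, 0.55]
wrist_force: [1.0, -1.4, -0.6]
gripper_width: 0.551
```

```bash
python3 plan.py .4666 -.1413 .04 12.3 .03
```

```text
t 30.50 pos [ 0.465  -0.1407  0.1136] psi 12.24 tilt 0.02 q [-32. -13. -27.  76.   0.  45.] w 0.551 F [ 1.  -1.4 -0.6]
turn total -0.0002: 1 rows of -0.0002
shift total [0.1472 0.0029 0.0018]   3 rows of [0.0491 0.001  0.0006]
```

arm_command(
  deltas=[
    [[0.03, 0.003, 0.002], [0, 0, 0], 1],
    [[0.045, 0, 0], [0, 0, 0], 1],
    [[0.04, 0, 0], [0, 0, 0], 1],
    [[0.02, 0, 0], [0, 0, 0], 1],
    [[0.007, 0, 0], [0, 0, 0], 1],
  ],
)

```text
time: 31.0
position: [0.466, -0.1404, 0.0409]
ee_rot: [0.443, 0.552, -0.443, 0.55]
wrist_force: [-0.4, -0.4, -0.8]
gripper_width: 0.553
```

arm_command(
  deltas=[
    [[0.002, 0, 0], [0, 0, 0], 1],
    [[0.001, 0, 0], [0, 0, 0], 1],
    [[0, 0, 0], [0, 0, 0], 1],
  ],
)

```text
time: 31.3
position: [0.4672, -0.1417, 0.0421]
ee_rot: [0.444, 0.55, -0.444, 0.551]
wrist_force: [0.4, 0.3, -1.1]
gripper_width: 0.556
```

arm_command(
  deltas=[
    [[0.002, 0, 0], [0, 0, 0], 1],
    [[0, 0, 0], [0, 0, 0], 1],
  ],
)

```text
time: 31.5
position: [0.4668, -0.1415, 0.0406]
ee_rot: [0.444, 0.55, -0.444, 0.551]
wrist_force: [-0.0, 0.2, -1.2]
gripper_width: 0.551
```

arm_command(
  deltas=[
    [[0.002, 0, 0], [0, 0, 0], 1],
    [[0, 0, 0], [0, 0, 0], 1],
  ],
)

```text
time: 31.7
position: [0.4668, -0.1415, 0.0396]
ee_rot: [0.444, 0.55, -0.444, 0.551]
wrist_force: [-0.3, -0.6, 2.5]
gripper_width: 0.551
```

arm_command(
  deltas=[
    [[0.001, 0, 0], [0, 0, 0], 1],
    [[0, 0, 0], [0, 0, 0], 1],
  ],
)

```text
time: 31.9
position: [0.4668, -0.1415, 0.0396]
ee_rot: [0.444, 0.55, -0.444, 0.551]
wrist_force: [-3.7, 0.4, 8.3]
gripper_width: 0.554
```

arm_command(
  deltas=[
    [[0, 0, 0], [0, 0, 0], 0.3],
    [[0, 0, 0], [0, 0, 0], 0.0],
    [[0, 0, 0], [0, 0, 0], 0],
    [[-0.03, 0, 0], [0, 0, 0], 0],
    [[-0.06, 0, 0], [0, 0, 0], 0],
  ],
)

```text
time: 32.4
position: [0.4651, -0.1405, 0.083]
ee_rot: [0.444, 0.552, -0.444, 0.549]
wrist_force: [0.7, -0.5, -0.3]
gripper_width: 0.998
```

arm_command(
  deltas=[
    [[-0.07, 0, 0], [0, 0, 0], 0],
    [[-0.07, 0, 0], [0, 0, 0], 0],
    [[-0.03, 0, 0], [0, 0, 0], 0],
    [[0, 0, 0], [0, 0, 0], 0],
    [[0, 0, 0], [0, 0, 0], 0],
  ],
)

```text
time: 32.9
position: [0.4664, -0.1413, 0.1682]
ee_rot: [0.444, 0.551, -0.444, 0.55]
wrist_force: [-1.0, 0.2, -0.3]
gripper_width: 0.998
```

```bash
python3 wr.py w11
python3 - <<'E'
from h import *
W=np.load("pics/last_w.npy").reshape(-1,3);W=W[~np.isnan(W[:,0])]
p=W[(np.hypot(W[:,0]-.4666,W[:,1]+.1413)<.04)&(W[:,2]>.05)&(W[:,2]<.066)];print(rect(p),len(p),np.percentile(p[:,2],[50,95]))
E
python3 plan.py .633 -.1350 .14 -22 .035
```

```text
(array([ 466.9, -139.9]), array([46.6, 47.4]), 11.3) 2533 [0.05833144 0.05945371]
t 32.95 pos [ 0.466  -0.141   0.1674] psi 12.29 tilt 0.11 q [-32. -14. -22.  82.   0.  45.] w 0.999 F [ 0.7  0.4 -0.3]
turn total 0.0952: 5 rows of 0.0190
shift total [ 0.0548  0.3052 -0.1363]   5 rows of [ 0.011   0.061  -0.0273]
```

View pics/w11.png

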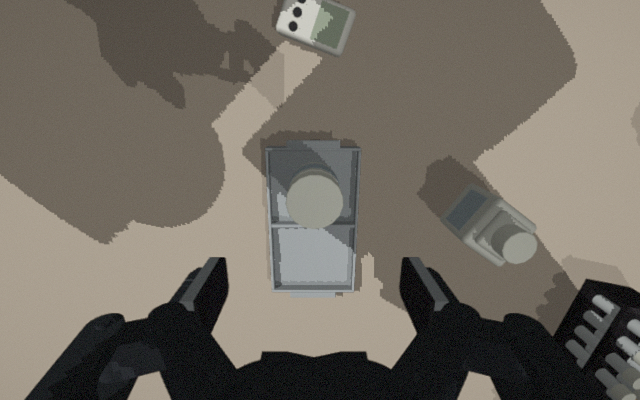

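Jar upright in the +y bay at (315,197), square bottle next at (505,235). Moving to it.

arm_command(
  deltas=[
    [[0, 0, 0], [0.019, 0, 0], 0],
    [[0, 0, 0], [0.019, 0, 0], 0],
    [[0, 0, 0], [0.019, 0, 0], 0],
    [[0, 0, 0], [0.019, 0, 0], 0],
    [[0, 0, 0], [0.019, 0, 0], 0],
  ],
)

```text
time: 33.45
position: [0.4657, -0.1409, 0.1668]
ee_rot: [-0.586, -0.395, 0.587, -0.393]
wrist_force: [0.8, -0.3, -0.3]
gripper_width: 1.002
```

arm_command(
  deltas=[
    [[0, 0.061, -0.027], [0, 0, 0], 0],
    [[0, 0.061, -0.027], [0, 0, 0], 0],
    [[0, 0.061, -0.027], [0, 0, 0], 0],
    [[0, 0.061, -0.027], [0, 0, 0], 0],
    [[0, 0.061, -0.027], [0, 0, 0], 0],
  ],
)

```text
time: 33.95
position: [0.6336, -0.1351, 0.1663]
ee_rot: [-0.585, -0.397, 0.586, -0.395]
wrist_force: [1.1, 0.1, 1.4]
gripper_width: 0.999
```

arm_command(
  deltas=[
    [[0, 0, 0], [0, 0, 0], 0],
    [[0, 0, 0], [0, 0, 0], 0],
    [[0, 0, 0], [0, 0, 0], 0],
  ],
)

```text
time: 34.25
position: [0.6322, -0.1355, 0.1679]
ee_rot: [-0.586, -0.396, 0.586, -0.395]
wrist_force: [-0.0, 0.7, 1.5]
gripper_width: 0.998
```

```bash
python3 wr.py w12
python3 - <<'E'
from h import *
W=np.load("pics/last_w.npy").reshape(-1,3);W=W[~np.isnan(W[:,0])]
for lo,hi in((.045,.066),(.078,.09)):
  p=W[(np.hypot(W[:,0]-.633,W[:,1]+.1353)<.045)&(W[:,2]>lo)&(W[:,2]<hi)];print("sq",rect(p),len(p))
E
python3 plan.py .633 -.135 .039 -22 .035
```

```text
sq (array([ 633.9, -134.4]), array([48.7, 50.1]), 67.9) 2192
sq (array([ 633.5, -134.7]), array([28.1, 27.6]), 22.2) 1060
t 34.30 pos [ 0.6323 -0.1356  0.1685] psi -21.93 tilt 0.04 q [-24.  14.   6.  82.   0.  88.] w 1.000 F [-0.2 -0.4 -0.1]
turn total 0.0002: 1 rows of 0.0002
shift total [ 0.2591  0.0008 -0.0017]   4 rows of [ 0.0648  0.0002 -0.0004]
```

View pics/w12.png

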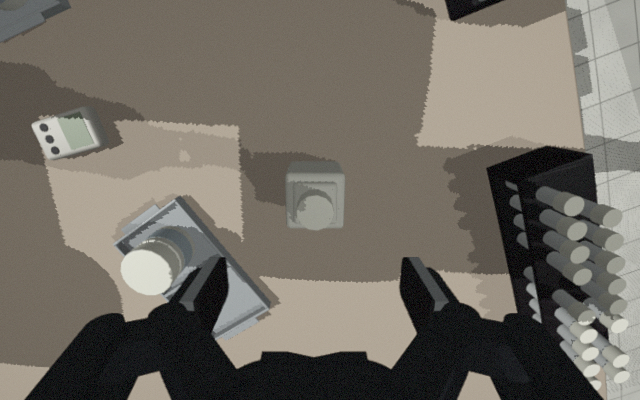

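arm_command(
  deltas=[
    [[0.05, 0.001, -0.001], [0, 0, 0], 0],
    [[0.06, 0, 0], [0, 0, 0], 0],
    [[0.06, 0, 0], [0, 0, 0], 0],
    [[0.06, 0, 0], [0, 0, 0], 0],
    [[0.022, 0, 0], [0, 0, 0], 0],
  ],
)

```text
time: 34.8
position: [0.6315, -0.1348, 0.0399]
ee_rot: [-0.585, -0.397, 0.587, -0.395]
wrist_force: [-0.5, 1.3, -0.2]
gripper_width: 0.996
```

arm_command(
  deltas=[
    [[0.004, 0, 0], [0, 0, 0], 0],
    [[0, 0, 0], [0, 0, 0], 0.3],
    [[0, 0, 0], [0, 0, 0], 1],
    [[0, 0, 0], [0, 0, 0], 1],
    [[0, 0, 0], [0, 0, 0], 1],
  ],
  newtons=40,
)

```text
time: 35.3
position: [0.6351, -0.1359, 0.0429]
ee_rot: [0.586, 0.395, -0.585, 0.397]
wrist_force: [-0.5, 0.3, 6.7]
gripper_width: 0.579
```

arm_command(
  deltas=[
    [[0, 0, 0], [0, 0, 0], 1],
    [[0, 0, 0], [0, 0, 0], 1],
    [[0, 0, 0], [0, 0, 0], 1],
  ],
)

```text
time: 35.6
position: [0.6351, -0.1359, 0.0429]
ee_rot: [0.586, 0.395, -0.585, 0.397]
wrist_force: [-0.7, -0.8, 6.4]
gripper_width: 0.577
```

arm_command(
  deltas=[
    [[-0.02, 0, 0], [0, 0, 0], 1],
    [[-0.04, 0, 0], [0, 0, 0], 1],
    [[-0.05, 0, 0], [-0.01, 0, 0], 1],
    [[-0.05, 0, 0], [-0.018, 0, 0], 1],
    [[-0.02, 0, 0], [-0.019, 0, 0], 1],
  ],
)

```text
time: 36.1
position: [0.6352, -0.1359, 0.1348]
ee_rot: [0.521, 0.478, -0.52, 0.48]
wrist_force: [0.7, -0.2, -0.9]
gripper_width: 0.58
```

arm_command(
  deltas=[
    [[0, 0, 0], [-0.019, 0, 0], 1],
    [[0, 0, 0], [-0.019, 0, 0], 1],
    [[0, 0, 0], [-0.01, 0, 0], 1],
    [[0, 0, 0], [0, 0, 0], 1],
  ],
)

```text
time: 36.5
position: [0.6341, -0.1354, 0.1317]
ee_rot: [0.443, 0.551, -0.443, 0.551]
wrist_force: [-0.2, 0.4, -1.4]
gripper_width: 0.577
```

```bash
python3 plan.py .4830 -.2165 .13 12.3 .03
```

```text
t 36.50 pos [ 0.6341 -0.1354  0.1317] psi 12.34 tilt 0.04 q [-24.  15.   3.  78.   0.  54.] w 0.577 F [-0.2  0.4 -1.4]
turn total 0.0001: 1 rows of 0.0001
shift total [ 0.0033 -0.3297  0.0941]   6 rows of [ 0.0006 -0.055   0.0157]
```

arm_command(
  deltas=[
    [[0, -0.03, 0.008], [0, 0, 0], 1],
    [[0, -0.05, 0.014], [0, 0, 0], 1],
    [[0, -0.06, 0.017], [0, 0, 0], 1],
    [[0, -0.06, 0.017], [0, 0, 0], 1],
    [[0, -0.06, 0.017], [0, 0, 0], 1],
  ],
)

```text
time: 37.0
position: [0.5137, -0.1991, 0.1313]
ee_rot: [0.444, 0.55, -0.444, 0.55]
wrist_force: [-0.5, -0.3, -0.9]
gripper_width: 0.577
```

arm_command(
  deltas=[
    [[0, -0.045, 0.013], [0, 0, 0], 1],
    [[0, -0.025, 0.008], [0, 0, 0], 1],
    [[0, 0, 0], [0, 0, 0], 1],
    [[0, 0, 0], [0, 0, 0], 1],
  ],
)

```text
time: 37.4
position: [0.4833, -0.2165, 0.1312]
ee_rot: [0.444, 0.55, -0.444, 0.551]
wrist_force: [0.2, 0.2, -0.9]
gripper_width: 0.579
```

```bash
python3 plan.py .4830 -.2165 .047 12.3 .03
```

```text
t 37.40 pos [ 0.4833 -0.2165  0.1312] psi 12.23 tilt 0.05 q [-38.  -6. -18.  77.   0.  39.] w 0.579 F [ 0.2  0.2 -0.9]
turn total -0.0002: 1 rows of -0.0002
shift total [ 0.1684 -0.0005 -0.    ]   3 rows of [ 0.0561 -0.0002 -0.    ]
```

arm_command(
  deltas=[
    [[0.035, 0, 0], [0, 0, 0], 1],
    [[0.05, 0, 0], [0, 0, 0], 1],
    [[0.05, 0, 0], [0, 0, 0], 1],
    [[0.022, 0, 0], [0, 0, 0], 1],
    [[0.006, 0, 0], [0, 0, 0], 1],
  ],
)

```text
time: 37.9
position: [0.4825, -0.2154, 0.048]
ee_rot: [0.444, 0.552, -0.443, 0.55]
wrist_force: [-0.3, 0.1, -1.1]
gripper_width: 0.581
```

arm_command(
  deltas=[
    [[0, 0, 0], [0, 0, 0], 1],
    [[0.002, 0, 0], [0, 0, 0], 1],
    [[0, 0, 0], [0, 0, 0], 1],
  ],
)

```text
time: 38.2
position: [0.4834, -0.2169, 0.0494]
ee_rot: [0.444, 0.55, -0.444, 0.551]
wrist_force: [0.2, -0.1, -1.7]
gripper_width: 0.58
```

arm_command(
  deltas=[
    [[0.002, 0, 0], [0, 0, 0], 1],
    [[0, 0, 0], [0, 0, 0], 1],
  ],
)

```text
time: 38.4
position: [0.4828, -0.2166, 0.0476]
ee_rot: [0.444, 0.55, -0.444, 0.551]
wrist_force: [0.5, 0.4, -0.8]
gripper_width: 0.577
```

arm_command(
  deltas=[
    [[0.002, 0, 0], [0, 0, 0], 1],
    [[0, 0, 0], [0, 0, 0], 1],
  ],
)

```text
time: 38.6
position: [0.4829, -0.2166, 0.0469]
ee_rot: [0.444, 0.55, -0.444, 0.551]
wrist_force: [-2.2, 1.7, 4.4]
gripper_width: 0.58
```

arm_command(
  deltas=[
    [[0.001, 0, 0], [0, 0, 0], 1],
    [[0, 0, 0], [0, 0, 0], 1],
  ],
)

```text
time: 38.8
position: [0.4829, -0.2166, 0.0469]
ee_rot: [0.444, 0.55, -0.444, 0.551]
wrist_force: [-5.0, 2.4, 10.5]
gripper_width: 0.578
```

arm_command(
  deltas=[
    [[0, 0, 0], [0, 0, 0], 0.3],
    [[0, 0, 0], [0, 0, 0], 0.0],
    [[0, 0, 0], [0, 0, 0], 0],
    [[-0.03, 0, 0], [0, 0, 0], 0],
    [[-0.06, 0, 0], [0, 0, 0], 0],
  ],
)

```text
time: 39.3
position: [0.4813, -0.2154, 0.0898]
ee_rot: [0.444, 0.552, -0.444, 0.549]
wrist_force: [0.2, 0.2, 0.6]
gripper_width: 0.999
```

arm_command(
  deltas=[
    [[-0.08, 0, 0], [0, 0, 0], 0],
    [[-0.09, 0, 0], [0, 0, 0], 0],
    [[-0.05, 0, 0], [0, 0, 0], 0],
    [[0, 0, 0], [0, 0, 0], 0],
    [[0, 0, 0], [0, 0, 0], 0],
  ],
)

```text
time: 39.8
position: [0.483, -0.2167, 0.2019]
ee_rot: [0.444, 0.55, -0.444, 0.551]
wrist_force: [0.2, 0.2, -1.0]
gripper_width: 1.001
```

```bash
python3 wr.py w13
python3 - <<'E'
from h import *
im,d=get_image("top");cv2.imwrite("pics/top1.png",im);P=camera_params("top")
im2,d2=get_image("scene");cv2.imwrite("pics/scene1.png",im2);S=cloud(d2,camera_params("scene"))
def loc(c,t,th):
    a=np.radians(th);e=np.array([[np.cos(a),np.sin(a)],[-np.sin(a),np.cos(a)]]);return (e@(np.array(c)/1000-t)*1000).round(1)
L=(np.array([.4597,.2123]),-4);Q=(np.array([.4748,-.1789]),12.3)
for n,C in(("top",cloud(d,P)),("scene",S),("wrist",np.load("pics/last_w.npy"))):
    W=C.reshape(-1,3);W=W[~np.isnan(W[:,0])]
    for k,c,r,lo,hi,t in(("liner",(.463,.251),.08,.06,.075,L),("roundcap",(.4547,.136),.035,.098,.112,L),("jar",(.467,-.141),.035,.054,.066,Q),("sqcap",(.483,-.2165),.035,.08,.095,Q),("sqbody",(.483,-.2165),.042,.054,.068,Q),("timer",(.438,.0005),.05,.01,.022,L),("plate",(.619,.454),.09,.01,.02,L),("marker",(.601,-.4555),.07,.007,.018,L)):
        p=W[(np.hypot(W[:,0]-c[0],W[:,1]-c[1])<r)&(W[:,2]>lo)&(W[:,2]<hi)]
        if len(p)>30: x=rect(p);print(n,k,x,"tray:",loc(x[0],*t),"ztop",np.percentile(p[:,2],[50,95]).round(4))
print(get_obs()["time"],get_obs()["position"],get_obs()["wrist_force"])
E
```

```text
top liner (array([465.1, 251.2]), array([124.6,  58.4]), 85.9) tray: [ 2.7 39.2] ztop [0.068  0.0713]
top roundcap (array([454.9, 135.6]), array([28.9, 25.5]), 89.3) tray: [  0.6 -76.8] ztop [0.1045 0.1074]
top jar (array([ 468. , -139.4]), array([42.5, 43.4]), 42.5) tray: [ 1.8 40. ] ztop [0.0595 0.0623]
top sqcap (array([ 484.1, -215.8]), array([28.8, 25.8]), 88.9) tray: [  1.2 -38. ] ztop [0.0866 0.0894]
top sqbody (array([ 483.5, -215.4]), array([48.1, 49.7]), 12.1) tray: [  0.7 -37.5] ztop [0.0613 0.0672]
top timer (array([438.1,   0.5]), array([37.6, 57.3]), 82.6) tray: [  -6.8 -212.8] ztop [0.0166 0.0197]
top plate (array([619.1, 453.9]), array([125.2,  84.3]), 2.0) tray: [142.2 252.1] ztop [0.0144 0.0173]
scene liner (array([464.1, 250.5]), array([127.7,  65.5]), 87.0) tray: [ 1.7 38.4] ztop [0.0656 0.0717]
scene roundcap (array([456.9, 134.9]), array([26.5, 34.2]), 77.9) tray: [  2.6 -77.4] ztop [0.1037 0.1099]
scene jar (array([ 468.2, -141.5]), array([43.2, 47.4]), 81.8) tray: [ 1.5 37.9] ztop [0.059 0.063]
scene sqcap (array([ 484.5, -215.9]), array([22.5, 26.7]), 83.8) t
[... 274 characters left out ...]
. , 447.6]), array([128.8,  97.9]), 3.3) tray: [143.5 245.9] ztop [0.0144 0.0188]
scene marker (array([ 605.7, -437.8]), array([ 97.3, 117.1]), 78.0) tray: [ 191.  -638.3] ztop [0.0096 0.0148]
wrist jar (array([ 466.7, -140.1]), array([46.7, 46.9]), 55.7) tray: [ 0.4 39.6] ztop [0.0584 0.0596]
wrist sqcap (array([ 483. , -216.3]), array([28.1, 28.2]), 66.6) tray: [  0.  -38.3] ztop [0.0853 0.0864]
wrist sqbody (array([ 482.9, -215.9]), array([50. , 48.7]), 12.2) tray: [  0.  -37.9] ztop [0.0596 0.0657]
wrist marker (array([ 594.1, -453.8]), array([  4.4, 106.4]), 89.8) tray: [ 180.5 -655.1] ztop [0.0082 0.0097]
39.95 [ 0.4821178  -0.21599751  0.19959564] [ 0.06662724 -0.78221878 -0.48576767]
```

View pics/top1.png

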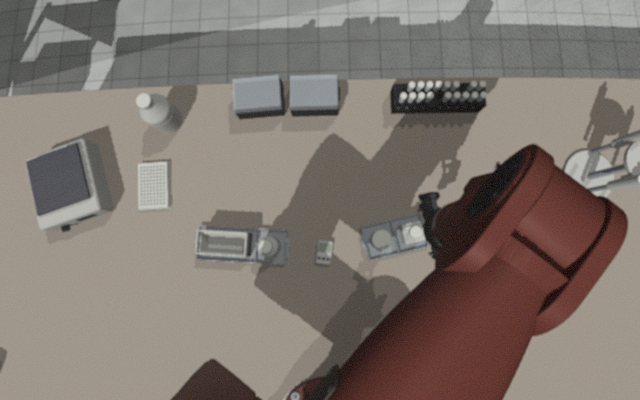

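View pics/w13.png

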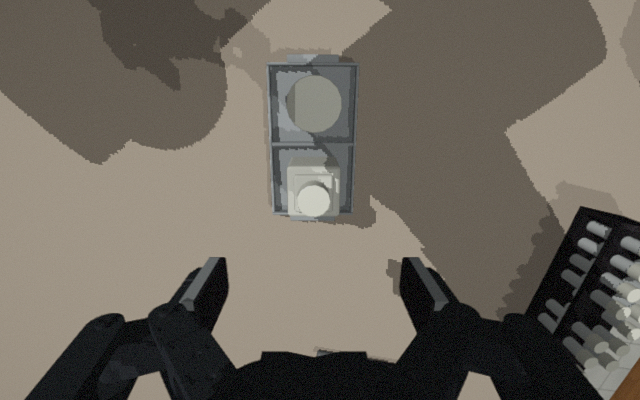

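Everything is in place: top1 shows the liner at (223,243) and round bottle at (268,246) in the long tray, with the jar at (381,240) and square bottle at (412,232) in the short tray. The bystanders haven't moved and the gripper is 0.2 m up and clear, so I'm handing in.

```bash
python3 -c "
from bench import *
print(finish_job())"
```

```text
the job is handed in; nothing more can be done
None
```

Both run kits are made up and the job was handed in at about 40 s. No verdict is reported, so this rests on my own checks.

- **Trough and liner:** the trough is on the floor of the long bay, about 1–2 mm off centre in x, at tray y of about 39 mm, and along the bay to within about 0.1°. The liner is fully home, with its rim at z 0.068 m as expected. It is level to about 0.001 rad and went in with roughly 9 N at the wrist.
- **Round bottle:** it stands upright in the short bay at tray y of about -77 mm (bay centre -76.5 mm), with its top at 0.104 m as expected.
- **Short tray:** the jar is in the +y bay at about (0.5, 39.5) mm and the square bottle in the -y bay at about (0, -38) mm. Both stand upright on the floor.
- **Bystanders:** the timer and microplate did not move, comparing the top camera before and after. The marker was mostly hidden by the arm in the last pictures. It appeared unmoved where partly visible, and the arm never went near it.
- **Where checks disagreed:** the cameras differ by about 2 mm, in line with their calibration. The scene camera's last fits for the microplate and marker were distorted (for the marker, by the arm beside it), so I did not use them.
- **Gripper:** it finished open and clear of everything, 0.2 m above the bench.

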